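# Set the thick sharpening stone up in its holder

## Task

Get the sharpening board ready: lay the thicker of the two loose dark grey stones flat on the wooden holder, and push it square and flush into the corner of its two fences, long side against the long back fence and one end against the short end fence. Only then slide the wooden stop up against the stone's free end, and finally swing the steel lever on the stop all the way round to its locked position, pointing towards the holder's front edge. Leave the thin stone and the other things on the worktop where they are.

Things in the scene. Friction and masses are not known exactly. Their poses are not given: they have to be found in the camera images.
- holder: Wooden sharpening-stone holder, fixed: board 130 (x) x 300 (y) mm, top 18 mm above the worktop. Origin: centre of its underside, on the worktop; x to the back (away from the robot), y left along its length, z up; may be turned a little. Two dark fences, 12 mm thick, stand 14 mm above the board along its back and its left end. Thick stone home: its centre at x = 23, y = 58, z = 33 mm.
- corner (a point): Corner where the inner faces of the two fences meet, at the height of the board's top; holder frame x = 53, y = 138, z = 18 mm. The back fence's inner face is at x = 53 mm, from y = 5 to 138 mm (no fence behind the stop); the end fence's inner face is at y = 138 mm, from x = -65 to 53 mm.
- thick_stone: Thick dark grey sharpening stone, plain block 60 (x) x 160 (y) x 30 (z) mm, 0.35 to 0.7 kg, loose on the worktop at the left or right of the holder. Origin: centre of its underside; y along its length, z up.
- thick_stone_mid (a point): Centre of the thick stone's volume, 15 mm above its underside.
- thin_stone: Thin dark grey sharpening stone, plain block 50 (x) x 140 (y) x 15 (z) mm, not needed; it lies on the other side of the holder. Origin: centre of its underside.
- stop (a joint): Travel in m of the dark wooden stop along the holder's +y (left, towards the stone), 0 to 0.085; it begins at 0 to 0.012 and touches a stone that is home in the corner at 0.075. It needs about 3 N to slide and stays where it is left.
- stop_top (a point): Centre of the stop's top. The stop block is 50 (holder x) x 32 (holder y) mm and 26 mm high over the board, so its top is 44 mm above the worktop. At joint 0 this point is at x = +28, y = -113 mm in the holder frame; the lever's pivot is 5 mm nearer the robot (-x) than this point.
- lever (a joint): Angle in rad of the steel lever on the stop about a vertical pivot, 0 to 1.57. At 0 it points to the right along the holder (-y); it turns clockwise seen from above; at 1.57 it is against its end stop, locked, and points to the robot (-x of the holder). It begins at 0 to 0.25, needs about 1 N at its end and stays where it is left.
- lever_end (a point): Top of the upright round finger post (12 mm diameter, 18 mm high) near the lever's end, 52 mm from the pivot and 64 mm above the worktop. The arm below it is 10 mm wide, its underside 46 mm above the worktop, its top 53 mm; it ends 58 mm from the pivot.
- mill: Dark wooden pepper mill, 58 mm across, 150 mm tall, standing at the far left; origin at the centre of its foot. Leave alone.
- salt: Glass salt shaker, 44 mm across, 90 mm tall, behind and left of the holder; origin at the centre of its foot. Leave alone.
- mug: Two-tone mug, 78 mm across and 92 mm tall, with a handle, at the far right; origin at the underside. Leave alone.
- timer: Round kitchen timer, 63 mm across, 54 mm tall, behind and right of the holder; origin at the centre of its underside. Leave alone.
- lemon: Lemon, 71 mm long, 51 mm high, at the far left; origin at the centre of its underside. Leave alone.
- pot: White stoneware pot, 102 mm across, 69 mm tall, at the far left; origin at the centre of its underside. Leave alone.

How it is judged (in metres and radians):
On the way, in this order (a step that is already met when the one before it is completed fails the run):
1. The thick stone lies flush in the corner of the fences, the stop not yet up to it (x of thick_stone_mid in the frame of holder between 0.0205 and 0.0255 m and y of thick_stone_mid in the frame of holder between 0.0555 and 0.0605 m and z of thick_stone_mid in the frame of holder between 0.029 and 0.037 m and angle between the y axis of thick_stone and the y axis of holder, either way round below 0.02 rad and angle between the z axis of thick_stone and the z axis of holder, either way round below 0.04 rad and value of joint stop below 0.06 m), for 0.2 s.
2. The stop is up against the stone's free end, the lever not yet locked (value of joint stop above 0.0725 m and value of joint lever below 1.2 rad), for 0.2 s.
3. The lever is locked (value of joint lever above 1.4 rad), for 0.2 s.
At the end, for the whole second after the job is handed in: The thick stone lies flat and still on the holder, within 2.5 mm of home against both fences and square to them within 0.02 rad; the stop is within 2.5 mm of its free end (stop above 0.0725 m); the lever is locked (above 1.4 rad) (x of thick_stone_mid in the frame of holder between 0.0205 and 0.0255 m and y of thick_stone_mid in the frame of holder between 0.0555 and 0.0605 m and z of thick_stone_mid in the frame of holder between 0.029 and 0.037 m and angle between the y axis of thick_stone and the y axis of holder, either way round below 0.02 rad and angle between the z axis of thick_stone and the z axis of holder, either way round below 0.04 rad and value of joint stop above 0.0725 m and value of joint lever above 1.4 rad and linear speed of thick_stone below 0.01 m/s); the robot touches nothing.
It fails at once if the thin stone is moved more than 30 mm (distance of thin_stone from where it was at the start of the episode above 0.03 m).
It fails at once if one of the other things on the worktop is moved more than 30 mm (distance of any of mill, salt, mug, timer, lemon, pot from where it was at the start of the episode above 0.03 m).
It also fails if it takes over 72 s, if anything falls off the work surface, if the arm or the gripper's body presses on something with over 40 N, if the wrist force passes 120 N, or if a joint passes its speed limit or range.

## Robot

A 6-joint arm with a two-finger parallel gripper is mounted at the origin on a cart in front of the work surface, level with it; the furniture and walls round the work are solid. World frame = base frame: x ahead of the robot, y to its left, z up, the work surface at z = 0. Lengths are in m, angles in degrees, forces in N, time in s.
With the tool pointing down it reaches from about 0.25 to 0.725 m from the base axis. Payload 9.7 kg.
Tool frame: the origin (TCP) lies midway between the tips of the shut fingers; the grasp point (between the pads) lies 19 mm behind it (bot.pinch_z is the distance from the TCP to the grasp point, in m); z points along the fingers, y is the direction in which the jaws open and shut (so a half turn about z gives the same grasp; the last joint's range is limited). The gripper opens to 85 mm and grips with 20 to 120 N. Pads are 22 mm wide; open, the fingers measure 114 mm over their backs; the gripper's body (76 mm by 85 mm) begins 54 mm behind the grasp point. The pads swing forward as they close: fully open they stand 13 mm farther back than shut.
Start: joints at [-72.594, 4.979, 10.078, 95.1, 0, 90], TCP at [0.165, -0.525, 0.231] pointing down, gripper open.
Joint ranges: [-179.16, 179.16], [-48.56, 103.87], [-65.8, 70.77], [-126.05, 130.52], [-82.76, 87.17], [-180, 180]. Speed limits (degrees/s): [127.2, 127.2, 147.25, 180, 180, 180].

## Interface

Orientations are given as [roll, pitch, yaw] about the fixed x, y, z axes, in that order (R = Rz(yaw) Ry(pitch) Rx(roll)).
In Python, from workcell import bot, imaging gives the robot as it stands.
- The arm moves only by the tool servo_tool, never from a script. Its argument "moves" is a list that holds one entry, the list of rows, each a list of 7 numbers: the turn, a rotation vector about the tool's x, y, z in rad, then the shift along the tool's x, y, z in cm, then the finger opening in cm, from 0 to 8.54. A call has 1 to 12 rows; each row shifts and turns the pose as measured when the row begins, along the tool's axes as they then stand; what a row does not reach is not made up. A row lasts 1/12 s, in which the tool goes at most 41.7 mm and 7.16 degrees, less where a joint would pass 70% of its speed; a pose out of reach is approached as far as the arm can. A call is refused whole if a number of a shift passes 4.17 or a number of a turn 0.125, either way. A call with a gripper value outside its range is refused whole. The fingers move at their own pace and stop on an object; "force" is the grip in N (left out, the last holds). Time passes only in rows, so rows that do not move let the fingers close. It gives the time, the measured TCP pose, the force and the opening at its end, in the units of the state.
- bot.get_obs(): the state, without advancing time (a new reading comes with each control period).
- imaging.camera(name): name is "side" or "top"; returns the picture (400x640x3 uint8, blue, green, red); there is no depth.
- imaging.calibration(name): a dict with "fx", "fy", "cx", "cy" (pixels), "D" ([k1, k2, p1, p2, k3] as OpenCV has them; the pictures are not rectified), "camera_from_world" (4x4, takes a point from world to camera coordinates). Camera axes: x right, y down, z forward; pixel columns grow to the right and rows downward; lengths in m; the calibration is good to about 2 mm. A picture is of the moment at which its call begins. calibration takes no time and is no camera call.
- bot.job_done(): hands the job in, once; it reports no verdict.
The state is a dict: "time": time; "q": joint angles; "qd": joint speeds; "joint_efforts": joint torques, N m; "ee_pos": TCP position; "tcp_rot": TCP orientation; "wrist_force": force on the tool from outside, world axes, zero at the start; "torque": the same for the moment, N m; "opening": finger opening in m.
Only numpy, scipy, OpenCV 4.12 (cv2) and the standard library are available. Lean on these libraries where they do the work, as an engineer would, in place of code of your own. Each camera call takes 0.05 s, during which the arm holds its last target.

## Working session

There is one attempt and no reset: what is moved stays moved. The work goes in short steps, Python scripts to look and compute and a tool call to move; the robot and the scene stay as the last step left them, time stands still between calls to the robot, and variables do not carry over. Pictures are saved under pics/ and viewed, and the job is handed in when it is done.

Besides the shell and the picture viewer there is one more tool, called after "Emit:" in YAML: its name, and indented under it one key for each argument. servo_tool: Moves the arm, as the interface text tells. Its arguments: {"type":"object","properties":{"moves":{"type":"array","items":{"type":"array","items":{"type":"array","items":{"type":"number"}}}},"force":{"type":"number"}},"required":["moves"]}

```bash
ls; mkdir -p pics; python3 - <<'E'
from workcell import bot, imaging
import cv2,numpy as np
print(bot.get_obs())
for n in ("top","side"):
    im=imaging.camera(n); cv2.imwrite(f"pics/{n}0.png",im)
    c=imaging.calibration(n); print(n,{k:np.round(v,4).tolist() for k,v in c.items()})
E
```

```text
pics
{'time': 0.0, 'q': array([-7.25914212e+01,  5.01172742e+00,  1.00341493e+01,  9.51004901e+01,
        1.83833805e-04,  9.00016214e+01]), 'qd': array([ 0.09469517, -0.03629166, -0.11851934,  0.10814979, -0.0095699 ,
        0.05063661]), 'joint_efforts': array([-1.48992138e-03, -5.20390391e+01,  4.64797354e+01,  1.66184484e-02,
       -6.70300415e-05, -4.71851124e-06]), 'ee_pos': array([ 0.16448084, -0.52458068,  0.23057433]), 'tcp_rot': array([-1.79921932e+02, -1.81624411e-04,  1.74069572e+01]), 'wrist_force': array([ 0.82461689, -0.08267446, -0.29037933]), 'torque': array([ 0.0307816 ,  0.01596138, -0.0702923 ]), 'opening': 0.08570838075311368}
top {'fx': 380.1881, 'fy': 380.1881, 'cx': 321.8249, 'cy': 200.2387, 'D': [-0.0158, 0.0, 0.0, 0.0, 0.0], 'camera_from_world': [[0.0066, -1.0, -0.0028, 0.0349], [-0.9873, -0.0061, -0.1589, 0.5512], [0.1589, 0.0038, -0.9873, 1.7059], [0.0, 0.0, 0.0, 1.0]]}
side {'fx': 400.7575, 'fy': 400.7575, 'cx': 319.1745, 'cy': 198.2158, 'D': [-0.0366, 0.0, 0.0, 0.0, 0.0], 'camera_from_world': [[-0.9942, -0.1058, -0.0205, 0.5388], [-0.0448, 0.5794, -0.8138, 0.072], [0.098, -0.8082, -0.5807, 1.4125], [0.0, 0.0, 0.0, 1.0]]}
```

View pics/top0.png

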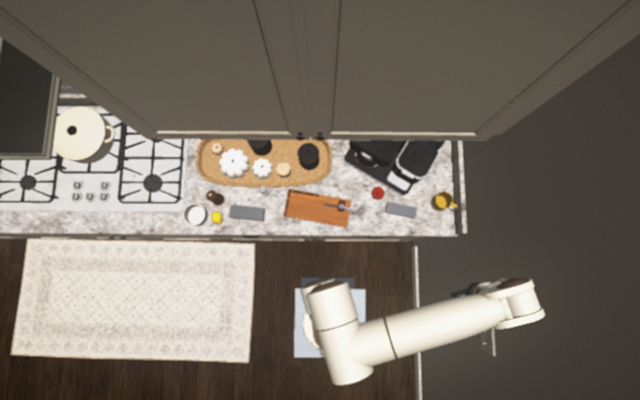

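View pics/side0.png

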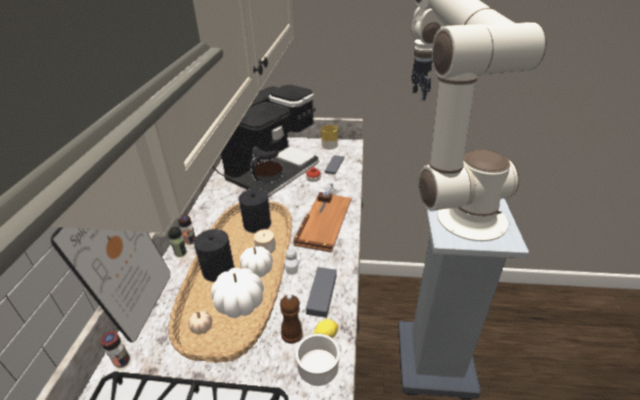

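```bash
python3 - <<'E'
import cv2
a=cv2.imread("pics/top0.png")[120:300,170:480]; cv2.imwrite("pics/t0c.png",cv2.resize(a,None,fx=2.58,fy=2.58,interpolation=3))
a=cv2.imread("pics/side0.png")[100:330,150:510]; cv2.imwrite("pics/s0c.png",cv2.resize(a,None,fx=2.2,fy=2.2,interpolation=3))
E
```

```text
(no output)
```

View pics/t0c.png

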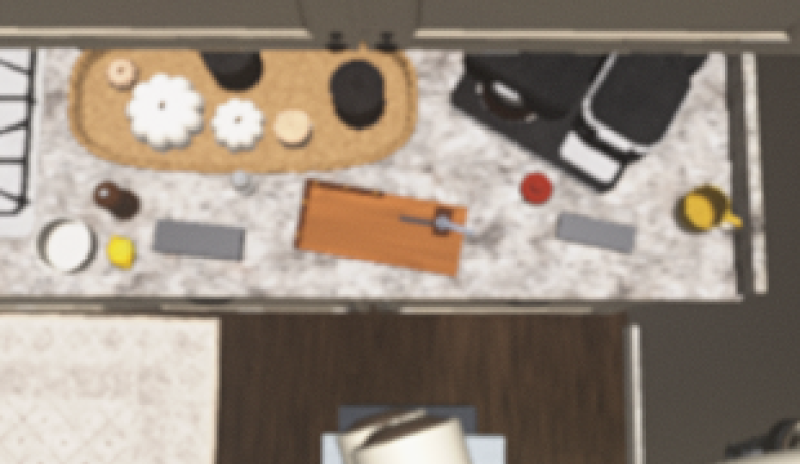

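View pics/s0c.png

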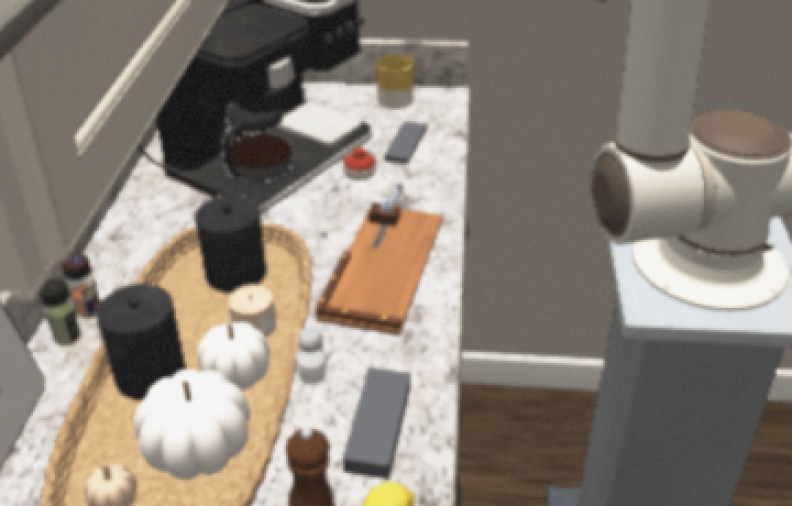

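The top picture shows the left stone at about (247,213), the holder at (318,208), the right stone at (401,210), and the lever and stop at about (341,206). In the side view the left stone at (322,290) is clearly the thicker one. Next I'll fit the poses with rendered box masks.

```bash
cat > h.py <<'E'
import numpy as np, cv2
from scipy.optimize import minimize, least_squares
from workcell import bot, imaging
CAL={n:imaging.calibration(n) for n in("top","side")}
def proj(n,P):
    c=CAL[n];T=c["camera_from_world"];K=np.array([[c["fx"],0,c["cx"]],[0,c["fy"],c["cy"]],[0,0,1.]])
    p,_=cv2.projectPoints(np.asarray(P,float).reshape(-1,3),cv2.Rodrigues(T[:3,:3])[0],T[:3,3],K,np.array(c["D"],float))
    return p.reshape(-1,2)
def box(x,y,yaw,lx,ly,z0,z1,cx=0,cy=0):
    c,s=np.cos(yaw),np.sin(yaw)
    return np.array([[x+c*(cx+a*lx/2)-s*(cy+b*ly/2),y+s*(cx+a*lx/2)+c*(cy+b*ly/2),z] for a in(-1,1) for b in(-1,1) for z in(z0,z1)])
def rend(shape,polys,off,S=8):
    m=np.zeros((shape[0]*S,shape[1]*S),np.uint8)
    for p in polys:
        h=cv2.convexHull(p.astype(np.float32)).reshape(-1,2)
        q=((h+0.5-off)*S-0.5)
        cv2.fillConvexPoly(m,np.round(q*16).astype(np.int32),255,shift=4)
    return cv2.resize(m,(shape[1],shape[0]),interpolation=cv2.INTER_AREA)/255.
def fit(ims,boxes,alpha,x0,roi):
    # boxes(p)->list of Nx3 ; alpha[n] soft mask on roi
    def cost(p,ns=("top","side")):
        t=0
        for n in ns:
            r=roi[n]; R=rend(alpha[n].shape,[proj(n,b) for b in boxes(p)],np.array(r[:2]))
            t+=((R-alpha[n])**2).sum()
        return t
    out={}
    for ns in(("top",),("side",),("top","side")):
        best=None
        s=np.array(x0)
        for d in(.015,.006,.003):
            sim=np.vstack([s]+[s+np.eye(3)[i]*[d,d,d*8] for i in range(3)])
            r=minimize(cost,s,args=(ns,),method="Nelder-Mead",options=dict(initial_simplex=sim,xatol=1e-5,fatol=1e-3)); s=r.x
        out[ns]=(np.round(s,4),round(r.fun,2))
    return out
def ray(n,uv,z):
    c=CAL[n];T=c["camera_from_world"];K=np.array([[c["fx"],0,c["cx"]],[0,c["fy"],c["cy"]],[0,0,1.]])
    u=cv2.undistortPoints(np.array([[uv]],float),K,np.array(c["D"],float))[0,0]
    R=T[:3,:3];o=-R.T@T[:3,3];d=R.T@np.array([u[0],u[1],1]);return o+d*(z-o[2])/d[2]
E
cat > a.py <<'E'
from h import *
for n,pts in dict(top=[(247,213,.03),(318,208,.018),(401,210,.015),(341,206,.044)],side=[(322,285,.03),(325,220,.018)]).items():
    for u,v,z in pts: print(n,u,v,ray(n,(u,v),z).round(3))
for n,b in dict(top=[(247,213),(318,208),(260,185),(228,228),(300,200)],side=[(322,285),(315,306),(325,220),(345,290),(300,300)]).items():
    im=cv2.imread(f"pics/{n}0.png")
    for u,v in b: print(n,u,v,im[v-2:v+3,u-2:u+3].reshape(-1,3).mean(0).round(),cv2.cvtColor(im,cv2.COLOR_BGR2HSV)[v,u])
E
python3 a.py
```

```text
top 247 213 [0.491 0.384 0.03 ]
top 318 208 [0.518 0.056 0.018]
top 401 210 [ 0.512 -0.331  0.015]
top 341 206 [ 0.525 -0.05   0.044]
side 322 285 [0.493 0.381 0.03 ]
side 325 220 [0.514 0.072 0.018]
top 247 213 [135. 133. 135.] [150   4 134]
top 318 208 [ 71. 121. 190.] [ 13 158 192]
top 260 185 [127. 163. 195.] [ 16 116 193]
top 228 228 [175. 182. 192.] [ 12  23 185]
top 300 200 [ 74. 126. 197.] [ 13 157 198]
side 322 285 [125. 121. 120.] [120  10 126]
side 315 306 [126. 121. 121.] [125  12 126]
side 325 220 [ 95. 141. 204.] [ 13 136 202]
side 345 290 [196. 201. 208.] [ 15  19 191]
side 300 300 [187. 192. 200.] [ 15  11 224]
```

```bash
cat > b.py <<'E'
from h import *
import sys
tag="0"
ims={n:cv2.imread(f"pics/{n}{tag}.png") for n in("top","side")}
def crop(n,r): return ims[n][r[1]:r[3],r[0]:r[2]].astype(np.float32)
roi=dict(top=(222,200,272,226),side=(298,258,345,322))
al={n:np.clip((172-crop(n,roi[n]).mean(2))/40,0,1) for n in roi}
f=fit(ims,lambda p:[box(*p,.06,.16,0,.03)],al,[.491,.384,-.05],roi)
for k,v in f.items(): print("stone",k,v)
roi2=dict(top=(278,184,362,232),side=(286,180,362,254))
def sat(a): return np.clip(((a.max(2)-a.min(2))-35)/50,0,1)
al2={n:sat(crop(n,roi2[n])) for n in roi2}
def hb(p):
    return [box(*p,.13,.30,0,.018),box(*p,.012,.145,0.0,.032,.059,.0775),box(*p,.13,.012,0,.032,0,.144),box(*p,.05,.032,.018,.044,.028,-.107)]
f2=fit(ims,hb,al2,[.518,.056,-.05],roi2)
for k,v in f2.items(): print("holder",k,v)
for nm,ff,bb in(("st",f,lambda p:[box(*p,.06,.16,0,.03)]),("ho",f2,hb)):
    p=ff[("top","side")][0]
    for n in roi2:
        r=(220,175,370,235) if n=="top" else (280,170,370,330)
        S=5 if n=="top" else 3.5
        c=globals().setdefault("c"+n,cv2.resize(ims[n][r[1]:r[3],r[0]:r[2]],None,fx=S,fy=S,interpolation=3))
        for b in bb(p):
            q=proj(n,b); h=cv2.convexHull(q.astype(np.float32)).reshape(-1,2)
            cv2.polylines(c,[np.round((h-r[:2]+.5)*S).astype(int)],True,(0,255,0),1)
        cv2.imwrite(f"pics/ov_{n}.png",c)
E
python3 b.py
```

```text
stone ('top',) (array([ 0.4944,  0.3874, -0.101 ]), np.float64(36.16))
stone ('side',) (array([ 0.4931,  0.3882, -0.079 ]), np.float64(96.22))
stone ('top', 'side') (array([ 0.4936,  0.3878, -0.0803]), np.float64(135.48))
holder ('top',) (array([ 0.5201,  0.058 , -0.1677]), np.float64(206.69))
holder ('side',) (array([ 0.5174,  0.0486, -0.15  ]), np.float64(540.35))
holder ('top', 'side') (array([ 0.5188,  0.0553, -0.1589]), np.float64(775.54))
```

View pics/ov_top.png

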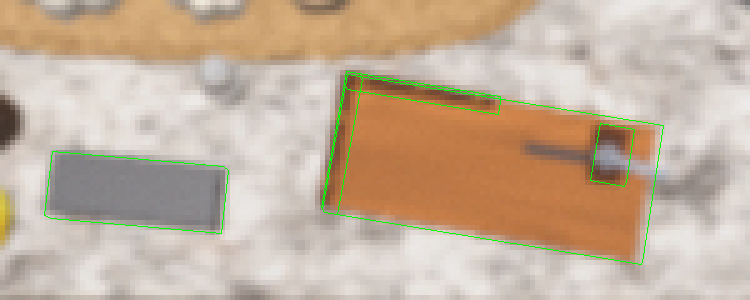

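View pics/ov_side.png

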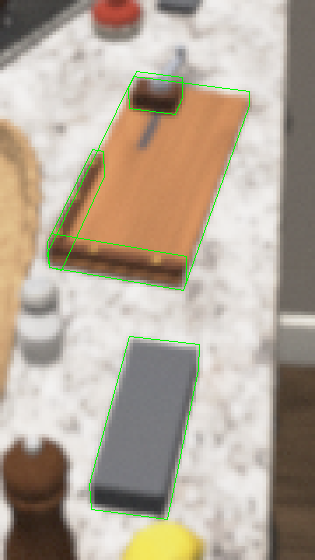

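```bash
cat > c.py <<'E'
from h import *
import h
ims={n:cv2.imread(f"pics/{n}0.png") for n in("top","side")}
def run(name,bx,p0,softs,roi,d=3):
    p=np.array(p0)
    for it in range(2):
        al={}
        for n in roi:
            r=roi[n];a=ims[n][r[1]:r[3],r[0]:r[2]].astype(np.float32);s=softs(a)
            R=rend(s.shape,[proj(n,b) for b in bx(p)],np.array(r[:2]))
            k=cv2.getStructuringElement(cv2.MORPH_ELLIPSE,(2*d+1,2*d+1))
            out=cv2.dilate((R>0.5).astype(np.uint8),k)==0; inn=cv2.erode((R>.5).astype(np.uint8),k)>0
            s[out]=0; s[inn]=1; al[n]=s
        f=fit(ims,bx,al,p,roi); p=f[("top","side")][0]
    for k,v in f.items(): print(name,k,v)
    return p
roi=dict(top=(222,200,272,226),side=(298,258,345,322))
run("stone",lambda p:[box(*p,.06,.16,0,.03)],[.4936,.3878,-.09],lambda a:np.clip((172-a.mean(2))/45,0,1),roi)
roi2=dict(top=(278,184,362,232),side=(286,180,362,254))
def hb(p):
    return [box(*p,.13,.30,0,.018),box(*p,.012,.145,0.0,.032,.059,.0775),box(*p,.13,.012,0,.032,0,.144),box(*p,.05,.032,.018,.044,.028,-.107)]
run("holder",hb,[.5188,.0553,-.16],lambda a:np.clip(((a.max(2)-a.min(2))-20)/70,0,1),roi2)
E
python3 c.py
```

```text
stone ('top',) (array([ 0.4944,  0.387 , -0.104 ]), np.float64(30.86))
stone ('side',) (array([ 0.4932,  0.3882, -0.073 ]), np.float64(71.87))
stone ('top', 'side') (array([ 0.4935,  0.3878, -0.079 ]), np.float64(106.3))
holder ('top',) (array([ 0.5199,  0.0581, -0.1637]), np.float64(50.94))
holder ('side',) (array([ 0.5175,  0.0497, -0.1556]), np.float64(185.32))
holder ('top', 'side') (array([ 0.5192,  0.0558, -0.1596]), np.float64(256.35))
```

```bash
cat > d.py <<'E'
from h import *
def hb(p):
    return [box(*p,.13,.30,0,.018),box(*p,.012,.133,0.018,.032,.059,.0715),box(*p,.13,.012,0.018,.032,0,.144),box(*p,.05,.032,.018,.044,.028,-.107)]
def ov(n,tag,r,S,polys,out):
    im=cv2.imread(f"pics/{n}{tag}.png");c=cv2.resize(im[r[1]:r[3],r[0]:r[2]],None,fx=S,fy=S,interpolation=cv2.INTER_NEAREST)
    for q in polys:
        h=cv2.convexHull(proj(n,q).astype(np.float32)).reshape(-1,2)
        cv2.polylines(c,[np.round(((h-r[:2]+.5)*S-.5)*16).astype(int)],True,(0,255,0),1,cv2.LINE_AA,4)
    cv2.imwrite(out,c)
if __name__=="__main__":
    p=[.5195,.057,-.1625]
    ov("side","0",(290,182,360,256),8,hb(p),"pics/z_s.png")
    ov("top","0",(280,186,360,230),9,hb(p),"pics/z_t.png")
E
python3 d.py
```

```text
(no output)
```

View pics/z_s.png

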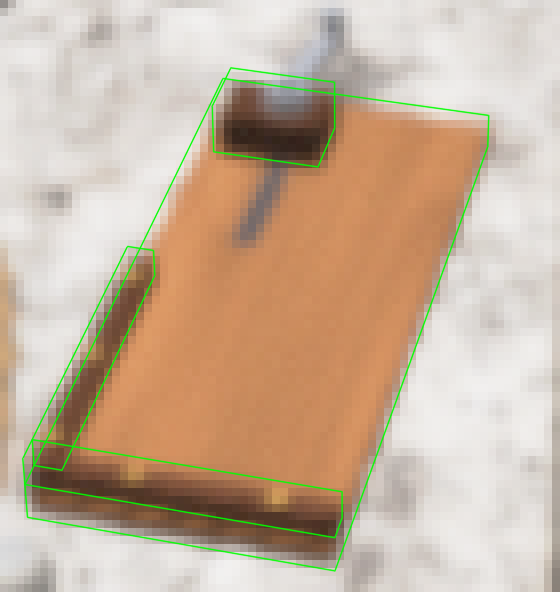

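View pics/z_t.png

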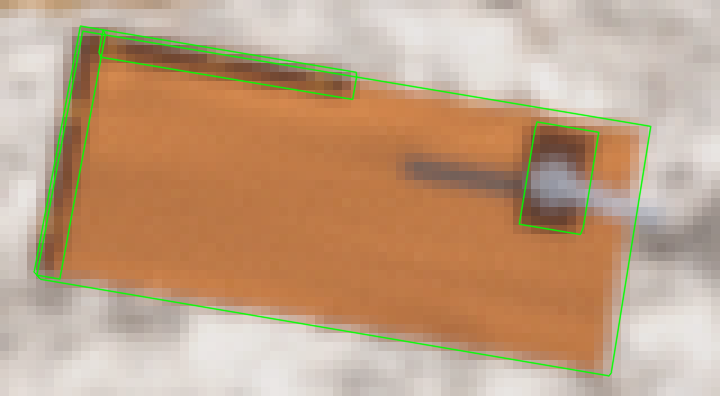

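```bash
cat > e.py <<'E'
from h import *
ims={n:cv2.imread(f"pics/{n}0.png") for n in("top","side")}
def run(name,bx,p0,softs,roi,d=3):
    p=np.array(list(p0)+[0.004])
    for it in range(2):
        al={}
        for n in roi:
            r=roi[n];a=ims[n][r[1]:r[3],r[0]:r[2]].astype(np.float32);s=softs(a)
            R=rend(s.shape,[proj(n,b) for b in bx(p)],np.array(r[:2]))
            k=cv2.getStructuringElement(cv2.MORPH_ELLIPSE,(2*d+1,2*d+1))
            out=cv2.dilate((R>0.5).astype(np.uint8),k)==0; inn=cv2.erode((R>.5).astype(np.uint8),k)>0
            s[out]=0; s[inn]=1; al[n]=s
        for ns in(("top",),("side",),("top","side")):
            def cost(q): return sum(((rend(al[n].shape,[proj(n,b) for b in bx(q)],np.array(roi[n][:2]))-al[n])**2).sum() for n in ns)
            s=p.copy()
            for dd in(.012,.005,.002):
                sim=np.vstack([s]+[s+np.eye(4)[i]*[dd,dd,dd*6,dd/2] for i in range(4)])
                m=minimize(cost,s,method="Nelder-Mead",options=dict(initial_simplex=sim,xatol=1e-5,fatol=1e-3));s=m.x
            if it: print(name,ns,s.round(4),round(m.fun,1))
        p=s
roi=dict(top=(222,200,272,226),side=(298,258,345,322))
run("stone",lambda p:[box(*p[:3],.06-p[3],.16-p[3],p[3]/2,.03-p[3]/2)],[.4936,.3878,-.09],lambda a:np.clip((172-a.mean(2))/45,0,1),roi)
roi2=dict(top=(278,184,362,232),side=(286,180,362,254))
def hb(p):
    e=p[3];p=p[:3]
    return [box(*p,.13-e,.30-e,e/2,.018),box(*p,.012,.145,0.0,.032-e/2,.059-e/2,.0725),box(*p,.13-e,.012,0,.032-e/2,0,.144-e/2),box(*p,.05-e,.032,.018,.044-e/2,.028,-.103)]
run("holder",hb,[.5188,.0573,-.16],lambda a:np.clip(((a.max(2)-a.min(2))-20)/70,0,1),roi2)
E
python3 e.py
```

```text
stone ('top',) [ 0.494   0.3871 -0.0938  0.0054] 5.8
stone ('side',) [ 0.4928  0.3903 -0.0928  0.004 ] 5.1
stone ('top', 'side') [ 0.493   0.3896 -0.0945  0.004 ] 22.3
holder ('top',) [ 0.5193  0.0579 -0.1618  0.0048] 25.7
holder ('side',) [ 0.5167  0.0543 -0.1735  0.0092] 91.6
holder ('top', 'side') [ 0.5181  0.0566 -0.1695  0.0072] 140.2
```

```bash
cat > plan.py <<'E'
# usage: plan.py x y z yaw opening_cm n  -> rows from the measured pose (tool down)
import sys; import numpy as np
from workcell import bot
x,y,z,yw,op=map(float,sys.argv[1:6]); n=int(sys.argv[6]) if len(sys.argv)>6 else 0
o=bot.get_obs(); p=np.array(o["ee_pos"]);a=np.radians(o["tcp_rot"][2])
rpy=o["tcp_rot"]; print("t %.2f p %s rpy %s F %s op %.4f"%(o["time"],p.round(4),np.round(rpy,2),np.round(o["wrist_force"],1),o["opening"]))
d=np.array([x,y,z])-p; da=(np.radians(yw)-a+np.pi)%(2*np.pi)-np.pi
k=max(1,n,int(np.ceil(np.abs(d).max()/.036)),int(np.ceil(np.linalg.norm(d)/.040)),int(np.ceil(abs(da)/.12)))
rows=[]
for i in range(k):
    s=d/k; c,sn=np.cos(a),np.sin(a)
    rows.append([0,0,round(-da/k,3),round(100*(s[0]*c+s[1]*sn),2),round(100*(s[0]*sn-s[1]*c),2),round(-100*s[2],2),op]); a+=da/k
for j in range(0,k,12): print("[["+",".join("["+",".join("%g"%v for v in r)+"]" for r in rows[j:j+12])+"]]")
E
python3 plan.py 0.4935 0.389 0.23 84.6 8.5
```

```text
t 0.10 p [ 0.1645 -0.5246  0.2307] rpy [-179.93   -0.     17.41] F [-0.   0.6 -0.6] op 0.0853
[[[0,0,-0.045,2.26,-2.97,0,8.5],[0,0,-0.045,2.39,-2.87,0,8.5],[0,0,-0.045,2.52,-2.76,0,8.5],[0,0,-0.045,2.64,-2.64,0,8.5],[0,0,-0.045,2.76,-2.52,0,8.5],[0,0,-0.045,2.87,-2.39,0,8.5],[0,0,-0.045,2.97,-2.26,0,8.5],[0,0,-0.045,3.07,-2.13,0,8.5],[0,0,-0.045,3.16,-1.99,0,8.5],[0,0,-0.045,3.25,-1.84,0,8.5],[0,0,-0.045,3.33,-1.69,0,8.5],[0,0,-0.045,3.4,-1.54,0,8.5]]]
[[[0,0,-0.045,3.47,-1.39,0,8.5],[0,0,-0.045,3.53,-1.23,0,8.5],[0,0,-0.045,3.58,-1.07,0,8.5],[0,0,-0.045,3.62,-0.9,0,8.5],[0,0,-0.045,3.66,-0.74,0,8.5],[0,0,-0.045,3.69,-0.57,0,8.5],[0,0,-0.045,3.71,-0.41,0,8.5],[0,0,-0.045,3.73,-0.24,0,8.5],[0,0,-0.045,3.73,-0.07,0,8.5],[0,0,-0.045,3.73,0.1,0,8.5],[0,0,-0.045,3.73,0.26,0,8.5],[0,0,-0.045,3.71,0.43,0,8.5]]]
[[[0,0,-0.045,3.69,0.6,0,8.5],[0,0,-0.045,3.66,0.77,0,8.5]]]
```

Emit:
servo_tool:
  moves:
    - [[0,0,-0.045,2.3,-3,0,8.5],[0,0,-0.045,2.4,-2.9,0,8.5],[0,0,-0.045,2.5,-2.8,0,8.5],[0,0,-0.045,2.6,-2.6,0,8.5],[0,0,-0.045,2.8,-2.5,0,8.5],[0,0,-0.045,2.9,-2.4,0,8.5],[0,0,-0.045,3,-2.3,0,8.5],[0,0,-0.045,3.1,-2.1,0,8.5],[0,0,-0.045,3.2,-2,0,8.5],[0,0,-0.045,3.2,-1.8,0,8.5],[0,0,-0.045,3.3,-1.7,0,8.5],[0,0,-0.045,3.4,-1.5,0,8.5]]

```text
time: 1.1
ee_pos: [0.3146, -0.0881, 0.225]
tcp_rot: [-179.5, -0.3, 49.0]
wrist_force: [0.4, -1.5, 0.2]
opening: 0.0851
```

```bash
python3 plan.py 0.4935 0.389 0.18 84.6 8.5
```

```text
t 1.10 p [ 0.3146 -0.0881  0.225 ] rpy [-179.47   -0.27   49.  ] F [ 0.4 -1.5  0.2] op 0.0851
[[[0,0,-0.044,3.41,-1.27,0.32,8.5],[0,0,-0.044,3.46,-1.12,0.32,8.5],[0,0,-0.044,3.51,-0.96,0.32,8.5],[0,0,-0.044,3.55,-0.81,0.32,8.5],[0,0,-0.044,3.58,-0.65,0.32,8.5],[0,0,-0.044,3.61,-0.49,0.32,8.5],[0,0,-0.044,3.62,-0.33,0.32,8.5],[0,0,-0.044,3.64,-0.17,0.32,8.5],[0,0,-0.044,3.64,-0.01,0.32,8.5],[0,0,-0.044,3.64,0.16,0.32,8.5],[0,0,-0.044,3.63,0.32,0.32,8.5],[0,0,-0.044,3.61,0.48,0.32,8.5]]]
[[[0,0,-0.044,3.58,0.64,0.32,8.5],[0,0,-0.044,3.55,0.79,0.32,8.5]]]
```

Emit:
servo_tool:
  moves:
    - [[0,0,-0.045,3.4,-1.3,0.3,8.5],[0,0,-0.045,3.5,-1.1,0.3,8.5],[0,0,-0.045,3.5,-1,0.3,8.5],[0,0,-0.045,3.6,-0.8,0.3,8.5],[0,0,-0.045,3.6,-0.7,0.3,8.5],[0,0,-0.045,3.6,-0.5,0.3,8.5],[0,0,-0.045,3.6,-0.3,0.3,8.5],[0,0,-0.045,3.6,-0.2,0.3,8.5],[0,0,-0.045,3.6,0,0.3,8.5],[0,0,-0.045,3.6,0.2,0.3,8.5],[0,0,-0.045,3.6,0.3,0.3,8.5],[0,0,-0.045,3.6,0.5,0.3,8.5]]

```text
time: 2.1
ee_pos: [0.4599, 0.3481, 0.1894]
tcp_rot: [-179.9, -0.5, 81.8]
wrist_force: [-0.2, -0.9, 0.3]
opening: 0.0846
```

```bash
python3 plan.py 0.4935 0.389 0.07 84.6 8.5
```

```text
t 2.10 p [0.4599 0.3481 0.1894] rpy [-179.87   -0.45   81.83] F [-0.2 -0.9  0.3] op 0.0846
[[[0,0,-0.012,1.13,0.69,2.99,8.5],[0,0,-0.012,1.12,0.7,2.99,8.5],[0,0,-0.012,1.11,0.71,2.99,8.5],[0,0,-0.012,1.11,0.73,2.99,8.5]]]
```

Emit:
servo_tool:
  moves:
    - [[0,0,-0.012,1.1,0.7,2.5,8.5],[0,0,-0.012,1.1,0.7,2.5,8.5],[0,0,-0.012,1.1,0.7,2.5,8.5],[0,0,-0.012,1.1,0.7,2.5,8.5],[0,0,0,0,0,0,8.5],[0,0,0,0,0,0,8.5]]

```text
time: 2.6
ee_pos: [0.4934, 0.3987, 0.0808]
tcp_rot: [-179.7, -0.3, 85.3]
wrist_force: [0.2, -0.2, 1.0]
opening: 0.0849
```

```bash
python3 plan.py 0.4935 0.389 0.07 84.6 8.5; python3 - <<'E'
from h import *
im=imaging.camera("side"); cv2.imwrite("pics/side1.png",im)
cv2.imwrite("pics/side1c.png",cv2.resize(im[200:340,260:400],None,fx=4,fy=4,interpolation=3))
im=imaging.camera("top"); cv2.imwrite("pics/top1.png",im)
cv2.imwrite("pics/top1c.png",cv2.resize(im[180:260,190:330],None,fx=5,fy=5,interpolation=3))
E
```

```text
t 2.60 p [0.4934 0.3987 0.0808] rpy [-179.68   -0.32   85.31] F [ 0.2 -0.2  1. ] op 0.0849
[[[0,0,0.012,-0.96,0.09,1.08,8.5]]]
```

View pics/side1c.png

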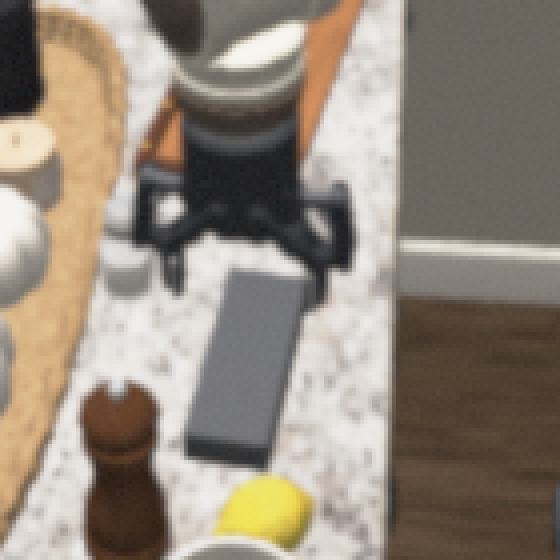

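View pics/top1c.png

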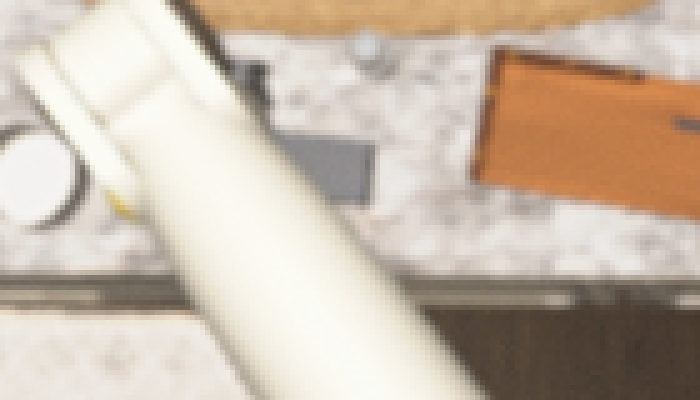

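Emit:
servo_tool:
  moves:
    - [[0,0,0.012,-1,0.1,0,8.5],[0,0,0,0,0,2,8.5],[0,0,0,0,0,2,8.5],[0,0,0,0,0,1.5,8.5],[0,0,0,0,0,0,8.5],[0,0,0,0,0,0,8.5]]

```text
time: 3.2
ee_pos: [0.4969, 0.3856, 0.0384]
tcp_rot: [179.6, -1.0, 84.2]
wrist_force: [0.3, 0.4, 0.6]
opening: 0.0849
```

```bash
python3 plan.py 0.4935 0.389 0.010 84.6 8.5; python3 - <<'E'
from h import *
im=imaging.camera("side"); cv2.imwrite("pics/side2.png",im)
cv2.imwrite("pics/side2c.png",cv2.resize(im[200:340,260:400],None,fx=4,fy=4,interpolation=3))
E
```

```text
t 3.20 p [0.4969 0.3856 0.0384] rpy [179.58  -0.95  84.17] F [0.3 0.4 0.6] op 0.0849
[[[0,0,-0.008,0.31,-0.37,2.84,8.5]]]
```

View pics/side2c.png

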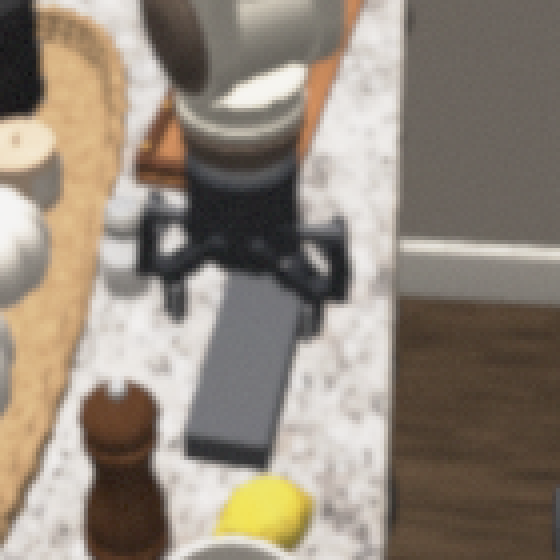

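```bash
cat >> plan.py <<'E'
from scipy.spatial.transform import Rotation as R
Rc=R.from_euler("xyz",rpy,degrees=True);Rd=R.from_euler("xyz",[180,0,yw],degrees=True)
print("single: rot",(Rc.inv()*Rd).as_rotvec().round(4),"shift cm",(100*Rc.inv().apply(d)).round(2))
E
python3 plan.py 0.492 0.389 0.010 84.6 8.5
```

```text
t 3.25 p [0.497  0.3856 0.0386] rpy [179.58  -0.96  84.17] F [ 0.1 -0.2 -0.2] op 0.0849
[[[0,0,-0.008,0.29,-0.53,2.86,8.5]]]
single: rot [ 0.0074 -0.0167 -0.0076] shift cm [ 0.24 -0.55  2.86]
```

Emit:
servo_tool:
  moves:
    - [[0.007,-0.017,-0.008,0.2,-0.5,0,8.5],[0,0,0,0,0,0,8.5],[0,0,0,0,0,0,8.5]]

```text
time: 3.5
ee_pos: [0.4931, 0.3884, 0.0433]
tcp_rot: [179.8, -0.1, 84.6]
wrist_force: [0.1, -0.8, -0.1]
opening: 0.0848
```

```bash
python3 plan.py 0.492 0.389 0.010 84.6 8.5
```

```text
t 3.50 p [0.4931 0.3884 0.0433] rpy [ 1.7979e+02 -8.0000e-02  8.4600e+01] F [ 0.1 -0.8 -0.1] op 0.0848
[[[0,0,-0,0.05,-0.12,3.33,8.5]]]
single: rot [ 0.0036 -0.0014 -0.0001] shift cm [ 0.04 -0.13  3.33]
```

Emit:
servo_tool:
  moves:
    - [[0,0,0,0,-0.1,1.5,8.5],[0,0,0,0,0,1.2,8.5],[0,0,0,0,0,0.5,8.5],[0,0,0,0,0,0,8.5],[0,0,0,0,0,0,8.5]]

```text
time: 3.92
ee_pos: [0.4932, 0.3903, 0.0128]
tcp_rot: [179.6, -0.2, 84.7]
wrist_force: [0.0, -0.1, -0.4]
opening: 0.0848
```

```bash
python3 plan.py 0.492 0.389 0.010 84.6 8.5
```

```text
t 3.92 p [0.4932 0.3903 0.0128] rpy [179.63  -0.24  84.66] F [ 0.  -0.1 -0.4] op 0.0848
[[[0,0,0.001,-0.14,-0.11,0.28,8.5]]]
single: rot [ 0.0065 -0.0041  0.0011] shift cm [-0.14 -0.11  0.28]
```

Emit:
servo_tool:
  moves:
    - [[0.006,-0.004,0,0,0,0.2,8.5],[0,0,0,0,0,0,8.5],[0,0,0,0,0,0,5],[0,0,0,0,0,0,5],[0,0,0,0,0,0,5],[0,0,0,0,0,0,5],[0,0,0,0,0,0,5],[0,0,0,0,0,0,5],[0,0,0,0,0,0,5]]
  force: 60

```text
time: 4.67
ee_pos: [0.494, 0.3906, 0.0123]
tcp_rot: [179.9, -0.0, 84.6]
wrist_force: [0.8, -0.3, 0.0]
opening: 0.0582
```

```bash
python3 plan.py 0.4935 0.389 0.10 84.6 5; python3 - <<'E'
from h import *
im=imaging.camera("side"); cv2.imwrite("pics/side3.png",im)
cv2.imwrite("pics/side3c.png",cv2.resize(im[200:340,260:400],None,fx=4,fy=4,interpolation=3))
E
```

```text
t 4.67 p [0.494  0.3906 0.0123] rpy [ 1.7994e+02 -4.0000e-02  8.4650e+01] F [ 0.8 -0.3  0. ] op 0.0582
[[[0,0,0,-0.05,-0.01,-2.92,5],[0,0,0,-0.05,-0.01,-2.92,5],[0,0,0,-0.05,-0.01,-2.92,5]]]
single: rot [ 0.001  -0.0007  0.0008] shift cm [-0.16 -0.02 -8.77]
```

View pics/side3c.png

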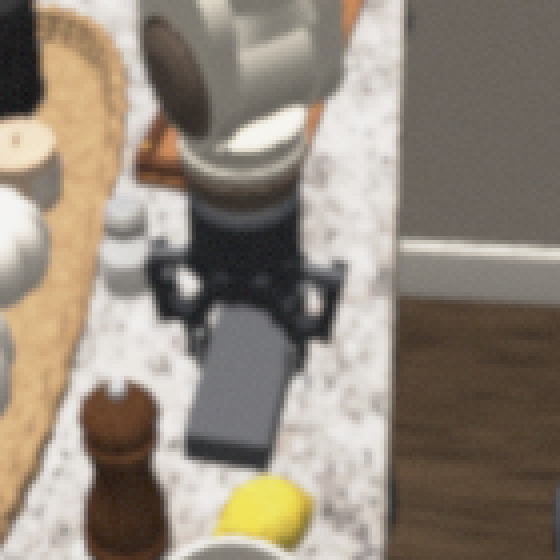

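Emit:
servo_tool:
  moves:
    - [[0,0,0,0,0,-1,5],[0,0,0,0,0,-2,5],[0,0,0,0,0,-3,5],[0,0,0,0,0,-3,5],[0,0,0,0,0,-3,5],[0,0,0,0,0,-2,5],[0,0,0,0,0,0,5],[0,0,0,0,0,0,5]]

```text
time: 5.38
ee_pos: [0.4912, 0.3884, 0.1572]
tcp_rot: [-179.7, 0.3, 84.7]
wrist_force: [-0.3, 0.9, -4.1]
opening: 0.0582
```

```bash
python3 plan.py 0.5435 0.105 0.15 80.5 5 11
```

```text
t 5.38 p [0.4912 0.3884 0.1572] rpy [-179.69    0.31   84.65] F [-0.3  0.9 -4.1] op 0.0582
[[[0,0,0.007,-2.52,0.71,0.07,5],[0,0,0.007,-2.52,0.73,0.07,5],[0,0,0.007,-2.51,0.75,0.07,5],[0,0,0.007,-2.51,0.76,0.07,5],[0,0,0.007,-2.5,0.78,0.07,5],[0,0,0.007,-2.5,0.8,0.07,5],[0,0,0.007,-2.49,0.81,0.07,5],[0,0,0.007,-2.49,0.83,0.07,5],[0,0,0.007,-2.48,0.85,0.07,5],[0,0,0.007,-2.47,0.86,0.07,5],[0,0,0.007,-2.47,0.88,0.07,5]]]
single: rot [-0.0052  0.0056  0.0725] shift cm [-27.73   7.86   0.83]
```

Lifted: the wrist reads −4.1 N, so the stone weighs about 0.4 kg.

Emit:
servo_tool:
  moves:
    - [[0,0,0.007,-2.5,0.7,0,5],[0,0,0.007,-2.5,0.7,0,5],[0,0,0.007,-2.5,0.8,0,5],[0,0,0.007,-2.5,0.8,0,5],[0,0,0.007,-2.5,0.8,0,5],[0,0,0.007,-2.5,0.8,0,5],[0,0,0.007,-2.5,0.8,0,5],[0,0,0.007,-2.5,0.8,0,5],[0,0,0.007,-2.5,0.8,0,5],[0,0,0.007,-2,0.7,0,5],[0,0,0,-1,0.4,0,5],[0,0,0,0,0,0,5]]

```text
time: 6.38
ee_pos: [0.5331, 0.1123, 0.1357]
tcp_rot: [-178.4, 1.1, 80.7]
wrist_force: [0.2, 0.1, -4.7]
opening: 0.0585
```

```bash
python3 plan.py 0.5435 0.105 0.07 80.5 5
```

```text
t 6.38 p [0.5331 0.1123 0.1357] rpy [-178.39    1.09   80.7 ] F [ 0.2  0.1 -4.7] op 0.0585
[[[0,0,0.002,-0.27,0.57,3.28,5],[0,0,0.002,-0.27,0.57,3.28,5]]]
single: rot [-0.028   0.0191  0.0031] shift cm [-0.42  1.33  6.54]
```

Emit:
servo_tool:
  moves:
    - [[-0.028,0.019,0.003,-0.5,1.1,1,5],[0,0,0,0,0,2,5],[0,0,0,0,0,2,5],[0,0,0,0,0,1.2,5],[0,0,0,0,0,0,5],[0,0,0,0,0,0,5]]

```text
time: 6.88
ee_pos: [0.5402, 0.1077, 0.0652]
tcp_rot: [-179.7, -0.0, 80.6]
wrist_force: [-0.1, 0.8, -3.3]
opening: 0.0587
```

```bash
python3 plan.py 0.5435 0.105 0.05 80.5 5; python3 - <<'E'
from h import *
im=imaging.camera("side"); cv2.imwrite("pics/side4.png",im)
cv2.imwrite("pics/side4c.png",cv2.resize(im[150:300,250:400],None,fx=4,fy=4,interpolation=3))
im=imaging.camera("top"); cv2.imwrite("pics/top4.png",im)
cv2.imwrite("pics/top4c.png",cv2.resize(im[170:250,250:390],None,fx=5,fy=5,interpolation=3))
E
```

```text
t 6.88 p [0.5402 0.1077 0.0652] rpy [-1.7967e+02 -1.0000e-02  8.0570e+01] F [-0.1  0.8 -3.3] op 0.0587
[[[0,0,0.001,-0.21,0.37,1.52,5]]]
single: rot [-0.0058 -0.0002  0.0012] shift cm [-0.21  0.38  1.52]
```

View pics/side4c.png

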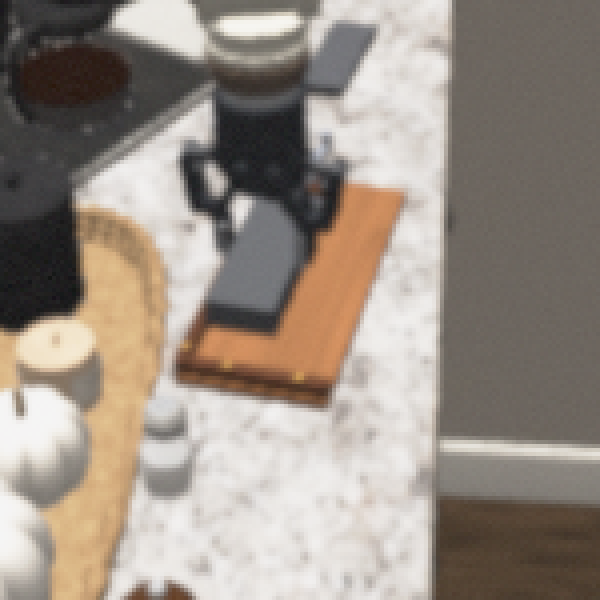

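View pics/top4c.png

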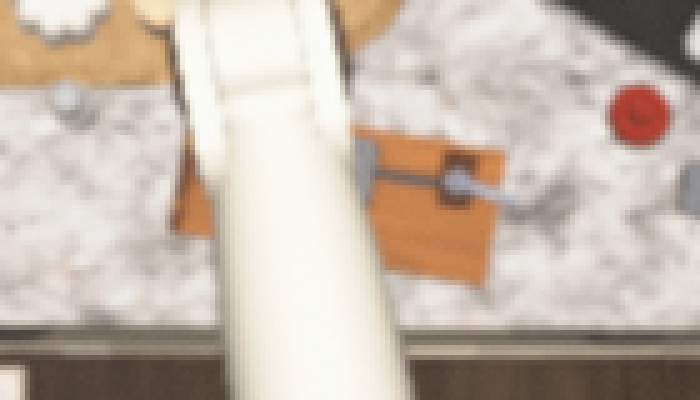

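Emit:
servo_tool:
  moves:
    - [[-0.006,0,0,-0.2,0.3,1,5],[0,0,0,0,0,1,5],[0,0,0,0,0,0.5,5],[0,0,0,0,0,0,5],[0,0,0,0,0,0,5]]

```text
time: 7.4
ee_pos: [0.545, 0.106, 0.0409]
tcp_rot: [179.7, -0.1, 80.6]
wrist_force: [0.8, -0.1, -4.0]
opening: 0.0584
```

```bash
python3 plan.py 0.5435 0.105 0.0305 80.5 5
```

```text
t 7.40 p [0.545  0.106  0.0409] rpy [ 1.7968e+02 -1.1000e-01  8.0620e+01] F [ 0.8 -0.1 -4. ] op 0.0584
[[[0,0,0.002,-0.12,-0.13,1.04,5]]]
single: rot [ 0.0055 -0.002   0.0022] shift cm [-0.12 -0.14  1.04]
```

Emit:
servo_tool:
  moves:
    - [[0.005,-0.002,0.002,-0.1,-0.1,0.4,5],[0,0,0,0,0,0.3,5],[0,0,0,0,0,0.2,5],[0,0,0,0,0,0,5],[0,0,0,0,0,0,5]]

```text
time: 7.82
ee_pos: [0.5441, 0.105, 0.0315]
tcp_rot: [180.0, -0.0, 80.5]
wrist_force: [0.1, 0.8, -4.3]
opening: 0.0586
```

```bash
python3 plan.py 0.5435 0.105 0.0305 80.5 5
```

```text
t 7.82 p [0.5441 0.105  0.0315] rpy [179.97  -0.    80.48] F [ 0.1  0.8 -4.3] op 0.0586
[[[0,0,-0,-0.01,-0.06,0.1,5]]]
single: rot [ 0.0006 -0.0001 -0.0004] shift cm [-0.01 -0.06  0.1 ]
```

Still carried (−4.3 N). I'll lower in small steps until the board takes the weight.

Emit:
servo_tool:
  moves:
    - [[0,0,0,0,0,0.15,5],[0,0,0,0,0,0.05,5],[0,0,0,0,0,0,5],[0,0,0,0,0,0,5]]

```text
time: 8.15
ee_pos: [0.5445, 0.105, 0.0305]
tcp_rot: [179.9, -0.0, 80.5]
wrist_force: [0.2, -0.5, -2.6]
opening: 0.0582
```

```bash
python3 plan.py 0.5435 0.105 0.0305 80.5 5
```

```text
t 8.15 p [0.5445 0.105  0.0305] rpy [ 1.799e+02 -3.000e-02  8.048e+01] F [ 0.2 -0.5 -2.6] op 0.0582
[[[0,0,-0,-0.02,-0.1,-0,5]]]
single: rot [ 0.0018 -0.0006 -0.0004] shift cm [-0.02 -0.1  -0.  ]
```

Emit:
servo_tool:
  moves:
    - [[0,0,0,0,0,0,8.5],[0,0,0,0,0,0,8.5],[0,0,0,0,0,0,8.5],[0,0,0,0,0,0,8.5],[0,0,0,0,0,-1.5,8.5],[0,0,0,0,0,-3,8.5],[0,0,0,0,0,-3,8.5],[0,0,0,0,0,-1,8.5],[0,0,0,0,0,0,8.5]]

```text
time: 8.9
ee_pos: [0.5444, 0.105, 0.1189]
tcp_rot: [179.9, -0.0, 80.5]
wrist_force: [1.1, -0.1, -0.2]
opening: 0.0849
```

```bash
python3 - <<'E'
from h import *
c,s=np.cos(-.165),np.sin(-.165)
w=lambda x,y:(.5185+c*x-s*y,.057+s*x+c*y)
print("front push start",w(-45,58) if 0 else w(-.045,.055),"end push start",w(.02,-.055))
im=imaging.camera("side"); cv2.imwrite("pics/side5.png",im)
cv2.imwrite("pics/side5c.png",cv2.resize(im[150:300,250:400],None,fx=4,fy=4,interpolation=3))
E
python3 plan.py 0.466 0.119 0.11 80.5 0
```

```text
front push start (np.float64(0.48314505221389076), np.float64(0.11864436443862078)) end push start (np.float64(0.5291944889024505), np.float64(-0.0005380561638587411))
t 8.95 p [0.5444 0.1051 0.1181] rpy [ 1.7986e+02 -4.0000e-02  8.0480e+01] F [0.2 0.4 0.3] op 0.0850
[[[0,0,-0,0.03,-2.65,0.27,0],[0,0,-0,0.03,-2.65,0.27,0],[0,0,-0,0.03,-2.65,0.27,0]]]
single: rot [ 0.0024 -0.0007 -0.0004] shift cm [ 0.08 -7.96  0.79]
```

View pics/side5c.png

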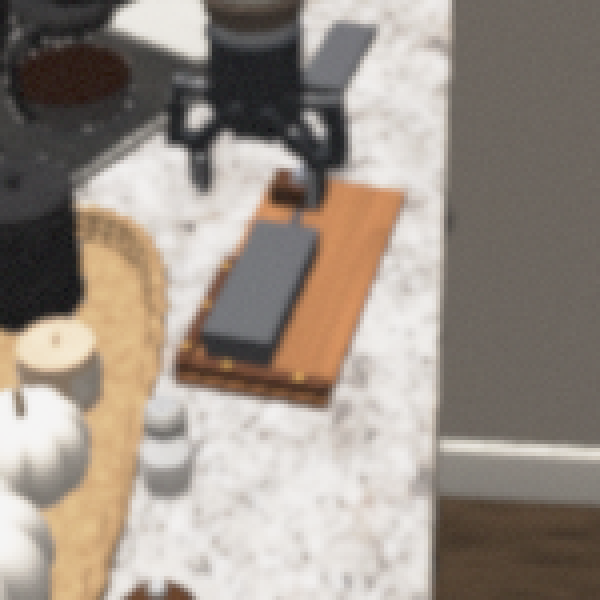

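Emit:
servo_tool:
  moves:
    - [[0,0,0,0.2,-2,0,0],[0,0,0,0.2,-2,0,0],[0,0,0,0,-2,0,0],[0,0,0,0,-0.5,0,0],[0,0,0,0,0,0,0],[0,0,0,0,0,0,0],[0,0,0,0,0,0,0],[0,0,0,0,0,0,0]]

```text
time: 9.62
ee_pos: [0.4786, 0.1193, 0.1089]
tcp_rot: [-179.8, 0.1, 80.4]
wrist_force: [-0.5, 0.4, 0.3]
opening: -0.0001
```

```bash
python3 plan.py 0.480 0.119 0.028 80.5 0
```

```text
t 9.62 p [0.4786 0.1193 0.1089] rpy [-1.7977e+02  1.4000e-01  8.0440e+01] F [-0.5  0.4  0.3] op -0.0001
[[[0,0,-0,-0,0.05,2.7,0],[0,0,-0,-0,0.05,2.7,0],[0,0,-0,-0,0.05,2.7,0]]]
single: rot [-0.004   0.0025 -0.0011] shift cm [0.02 0.17 8.09]
```

Emit:
servo_tool:
  moves:
    - [[-0.004,0.002,0,0,0,2,0],[0,0,0,0,0,2.5,0],[0,0,0,0,0,2,0],[0,0,0,0,0,1,0],[0,0,0,0,0,0.3,0],[0,0,0,0,0,0,0]]

```text
time: 10.12
ee_pos: [0.4828, 0.1186, 0.0281]
tcp_rot: [179.9, -0.0, 80.3]
wrist_force: [0.0, -0.3, 1.3]
opening: 0.0001
```

```bash
python3 plan.py 0.480 0.119 0.028 80.5 0; python3 - <<'E'
from h import *
im=imaging.camera("side"); cv2.imwrite("pics/side6.png",im)
cv2.imwrite("pics/side6c.png",cv2.resize(im[170:270,280:380],None,fx=6,fy=6,interpolation=3))
E
```

```text
t 10.12 p [0.4828 0.1186 0.0281] rpy [ 1.7986e+02 -2.0000e-02  8.0320e+01] F [ 0.  -0.3  1.3] op 0.0001
[[[0,0,-0.003,-0,-0.29,0.01,0]]]
single: rot [ 0.0025 -0.0003 -0.0032] shift cm [-0.   -0.29  0.01]
```

View pics/side6c.png

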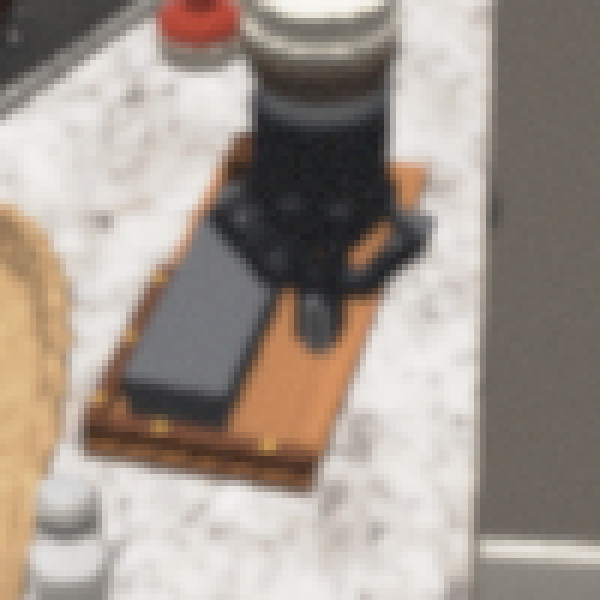

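Emit:
servo_tool:
  moves:
    - [[0,0,-0.003,0,0.6,0,0],[0,0,0,0,0.6,0,0],[0,0,0,0,0.2,0,0],[0,0,0,0,0.2,0,0],[0,0,0,0,0,0,0]]

```text
time: 10.58
ee_pos: [0.5031, 0.1161, 0.0328]
tcp_rot: [179.5, -0.2, 80.5]
wrist_force: [-1.9, 0.7, -1.8]
opening: 0.0003
```

Emit:
servo_tool:
  moves:
    - [[0.008,-0.003,0,0,0.1,0.3,0],[0,0,0,0,0.2,0,0],[0,0,0,0,0.1,0,0]]

```text
time: 10.83
ee_pos: [0.5065, 0.1157, 0.03]
tcp_rot: [-179.8, 0.0, 80.5]
wrist_force: [-4.4, -0.2, 4.0]
opening: -0.0002
```

Emit:
servo_tool:
  moves:
    - [[0,0,0,0,0.1,0,0],[0,0,0,0,0.1,0,0],[0,0,0,0,0.1,0,0]]

```text
time: 11.08
ee_pos: [0.5073, 0.1152, 0.03]
tcp_rot: [-179.6, 0.1, 80.5]
wrist_force: [-8.3, 1.4, 5.6]
opening: 0.0003
```

Emit:
servo_tool:
  moves:
    - [[-0.006,0,0,0,0.15,0,0],[0,0,0,0,0.15,0,0],[0,0,0,0,0.15,0,0],[0,0,0,0,0.15,0,0]]

```text
time: 11.42
ee_pos: [0.5073, 0.1151, 0.0301]
tcp_rot: [-179.2, 0.0, 80.7]
wrist_force: [-11.9, 1.9, 7.1]
opening: -0.0
```

```bash
python3 plan.py 0.480 0.119 0.028 80.5 0; python3 - <<'E'
from h import *
im=imaging.camera("side"); cv2.imwrite("pics/side7.png",im)
cv2.imwrite("pics/side7c.png",cv2.resize(im[170:270,280:380],None,fx=6,fy=6,interpolation=3))
E
```

```text
t 11.42 p [0.5073 0.1151 0.0301] rpy [-1.7921e+02  5.0000e-02  8.0660e+01] F [-11.9   1.9   7.1] op -0.0000
[[[0,0,0.003,-0.06,-2.75,0.21,0]]]
single: rot [-0.0138  0.0009  0.0027] shift cm [-0.06 -2.75  0.25]
```

View pics/side7c.png

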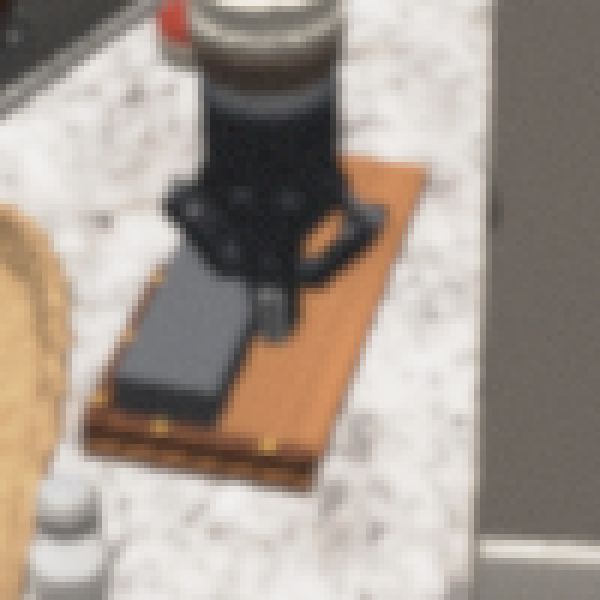

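Emit:
servo_tool:
  moves:
    - [[-0.014,0,0.003,0,-1.5,0,0],[0,0,0,0,-0.5,-2,0],[0,0,0,0,0,-3,0],[0,0,0,0,0,-3,0],[0,0,0,0,0,-1,0],[0,0,0,0,0,0,0]]

```text
time: 11.97
ee_pos: [0.4862, 0.1181, 0.1215]
tcp_rot: [-180.0, 0.2, 80.5]
wrist_force: [0.8, -0.2, 0.7]
opening: 0.0001
```

```bash
python3 plan.py 0.531 -0.006 0.12 80.5 0
```

```text
t 11.97 p [0.4862 0.1181 0.1215] rpy [-179.96    0.18   80.49] F [ 0.8 -0.2  0.7] op 0.0001
[[[0,0,-0,-2.87,1.62,0.04,0],[0,0,-0,-2.87,1.62,0.04,0],[0,0,-0,-2.87,1.62,0.04,0],[0,0,-0,-2.87,1.62,0.04,0]]]
single: rot [-0.0007  0.0032 -0.0002] shift cm [-11.5    6.47   0.18]
```

Emit:
servo_tool:
  moves:
    - [[0,0,0,-2.9,1.6,0,0],[0,0,0,-2.9,1.6,0,0],[0,0,0,-2.9,1.6,0,0],[0,0,0,-2,1.1,0,0],[0,0,0,-0.8,0.4,0,0],[0,0,0,0,0,0,0],[0,0,0,0,0,0,0]]

```text
time: 12.55
ee_pos: [0.5321, -0.0098, 0.1162]
tcp_rot: [-180.0, 0.2, 80.7]
wrist_force: [-0.7, -0.7, -0.8]
opening: 0.0001
```

```bash
python3 plan.py 0.531 -0.006 0.028 80.5 0;python3 - <<'E'
from h import *
for n in("top","side"):
    im=imaging.camera(n); cv2.imwrite(f"pics/{n}8.png",im)
im=cv2.imread("pics/side8.png")
cv2.imwrite("pics/side8c.png",cv2.resize(im[170:270,280:380],None,fx=6,fy=6,interpolation=3))
im=cv2.imread("pics/top8.png")
cv2.imwrite("pics/top8c.png",cv2.resize(im[170:250,270:370],None,fx=6,fy=6,interpolation=3))
E
```

```text
t 12.55 p [ 0.5321 -0.0098  0.1162] rpy [-179.99    0.19   80.65] F [-0.7 -0.7 -0.8] op 0.0001
[[[0,0,0.001,0.12,-0.06,2.94,0],[0,0,0.001,0.12,-0.06,2.94,0],[0,0,0.001,0.12,-0.06,2.94,0]]]
single: rot [-0.0001  0.0033  0.0027] shift cm [ 0.39 -0.17  8.82]
```

View pics/side8c.png

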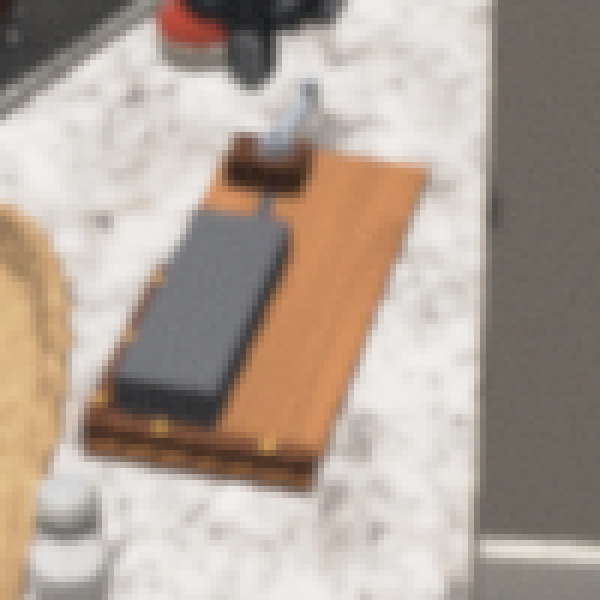

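View pics/top8c.png

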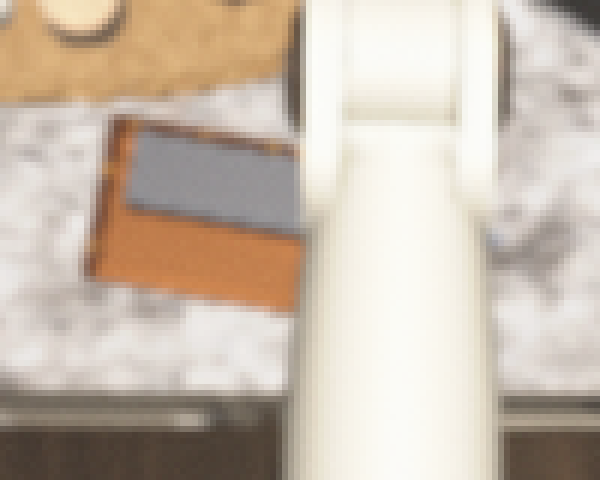

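```bash
cat >> h.py <<'E'
HX,HY,HA=.5185,.057,-.165
def toh(p):
    d=np.array(p[:2])-[HX,HY];c,s=np.cos(HA),np.sin(HA);return 1000*np.array([c*d[0]+s*d[1],-s*d[0]+c*d[1]])
def tow(x,y):
    c,s=np.cos(HA),np.sin(HA);return np.array([HX+c*x/1000-s*y/1000,HY+s*x/1000+c*y/1000])
E
python3 - <<'E'
from h import *
f=lambda x,y:((x+.5)/6-.5+280,(y+.5)/6-.5+170)
for nm,u,z in [("end back",f(200,210),.048),("end front",f(288,227),.048),("left back",f(115,380),.048),("left front",f(217,397),.048),("stop bl",f(232,183),.018),("stop br",f(303,192),.018),("stop tl",f(229,158),.044),("post top",f(311,82),.064),("fence in tl",f(100,405),.032),("board fr",f(427,170),.018),("board fl",f(318,458),.032)]:
    print(nm,toh(ray("side",u,z)).round(1))
E
```

```text
end back [ 46.7 -24.2]
end front [ -7.9 -20.6]
left back [ 48.  134.9]
left front [ -9.2 134.9]
stop bl [ 47.5 -95. ]
stop br [  2.4 -96.3]
stop tl [ 46.1 -85.1]
post top [  10.5 -149.3]
fence in tl [ 56.  139.1]
board fr [ -66.9 -137.5]
board fl [-68.7 151.2]
```

Emit:
servo_tool:
  moves:
    - [[0,0.003,0.002,0.2,-0.1,2,0],[0,0,0,0,0,2.5,0],[0,0,0,0,0,2.5,0],[0,0,0,0,0,1.3,0],[0,0,0,0,0,0.3,0],[0,0,0,0,0,0,0]]

```text
time: 13.15
ee_pos: [0.5307, 0.0004, 0.0286]
tcp_rot: [179.8, -0.1, 81.1]
wrist_force: [-0.3, -0.2, -0.7]
opening: 0.0003
```

```bash
python3 plan.py 0.531 -0.006 0.028 80.5 0;python3 -c "
from h import *
print(toh(bot.get_obs()['ee_pos']))"
```

```text
t 13.15 p [5.307e-01 4.000e-04 2.860e-02] rpy [ 1.7981e+02 -9.0000e-02  8.1110e+01] F [-0.3 -0.2 -0.7] op 0.0003
[[[0,0,0.011,-0.63,0.13,0.06,0]]]
single: rot [ 0.0034 -0.0015  0.0107] shift cm [-0.63  0.13  0.06]
[ 21.35889949 -53.80976852]
```

Finger at holder (21, −54). Now I'll push along +y, about 18 mm to contact.

Emit:
servo_tool:
  moves:
    - [[0.003,-0.001,0.01,0.5,0.1,0,0],[0,0,0,0.5,0,0,0],[0,0,0,0.2,0,0,0],[0,0,0,0.2,0,0,0],[0,0,0,0,0,0,0]]

```text
time: 13.57
ee_pos: [0.5354, 0.017, 0.0323]
tcp_rot: [179.8, -0.0, 80.6]
wrist_force: [0.2, -2.3, -0.7]
opening: -0.0002
```

Emit:
servo_tool:
  moves:
    - [[0,0,0,0.15,0,0,0],[0,0,0,0.15,0,0,0],[0,0,0,0.15,0,0,0]]

```text
time: 13.82
ee_pos: [0.5365, 0.0214, 0.033]
tcp_rot: [179.7, 0.0, 80.6]
wrist_force: [-1.0, -2.3, -1.2]
opening: 0.0002
```

Emit:
servo_tool:
  moves:
    - [[0,0,0,0.15,0,0,0],[0,0,0,0.15,0,0,0],[0,0,0,0.15,0,0,0]]

```text
time: 14.07
ee_pos: [0.5367, 0.0237, 0.033]
tcp_rot: [179.7, 0.4, 80.5]
wrist_force: [-3.4, -15.4, 1.8]
opening: -0.0002
```

Emit:
servo_tool:
  moves:
    - [[0,-0.006,0,0.1,0,0,0],[0,0,0,0.1,0,0,0],[0,0,0,0,0,0,0]]

```text
time: 14.32
ee_pos: [0.5367, 0.0233, 0.0333]
tcp_rot: [179.7, 1.0, 80.3]
wrist_force: [-0.2, 0.2, -0.9]
opening: -0.0003
```

```bash
python3 -c "
from h import *
o=bot.get_obs();print(toh(o['ee_pos']),o['wrist_force'],o['tcp_rot'])"
```

```text
[ 23.46402743 -30.3060878 ] [-0.23446504  0.24029401 -0.94436903] [179.74401043   1.00636859  80.31741997]
```

Emit:
servo_tool:
  moves:
    - [[0,0.017,-0.003,-1,0,0,0],[0,0,0,-0.4,0,-1.5,0],[0,0,0,0,0,-3,0],[0,0,0,0,0,-3,0],[0,0,0,0,0,-1,0],[0,0,0,0,0,0,0]]

```text
time: 14.82
ee_pos: [0.5338, 0.0106, 0.1209]
tcp_rot: [179.8, -0.2, 80.6]
wrist_force: [0.4, -0.8, -0.8]
opening: 0.0001
```

```bash
python3 plan.py 0.482 0.119 0.11 80.5 0
```

```text
t 14.82 p [0.5338 0.0106 0.1209] rpy [179.81  -0.25  80.55] F [ 0.4 -0.8 -0.8] op 0.0001
[[[0,0,0,2.46,-1.72,0.27,0],[0,0,0,2.46,-1.72,0.27,0],[0,0,0,2.46,-1.72,0.27,0],[0,0,0,2.46,-1.72,0.27,0]]]
single: rot [ 0.0034 -0.0043  0.0009] shift cm [ 9.84 -6.89  1.11]
```

Emit:
servo_tool:
  moves:
    - [[0.003,-0.004,0,2,-1.7,0,0],[0,0,0,2.5,-1.9,0,0],[0,0,0,2.5,-1.9,0.3,0],[0,0,0,2,-1.2,0.3,0],[0,0,0,0.6,-0.3,0,0],[0,0,0,0,0,0,0]]

```text
time: 15.32
ee_pos: [0.4792, 0.121, 0.1103]
tcp_rot: [180.0, -0.1, 80.4]
wrist_force: [0.6, -0.6, -0.6]
opening: 0.0003
```

```bash
python3 plan.py 0.482 0.119 0.028 80.5 0;python3 - <<'E'
from h import *
for n in("top","side"):
    im=imaging.camera(n); cv2.imwrite(f"pics/{n}9.png",im)
im=cv2.imread("pics/side9.png")
cv2.imwrite("pics/side9c.png",cv2.resize(im[170:270,280:380],None,fx=6,fy=6,interpolation=3))
E
```

```text
t 15.32 p [0.4792 0.121  0.1103] rpy [ 1.7997e+02 -1.3000e-01  8.0420e+01] F [ 0.6 -0.6 -0.6] op 0.0003
[[[0,0,-0,-0.05,0.1,2.74,0],[0,0,-0,-0.05,0.1,2.74,0],[0,0,-0,-0.05,0.1,2.74,0]]]
single: rot [ 0.0004 -0.0022 -0.0013] shift cm [-0.17  0.3   8.23]
```

View pics/side9c.png

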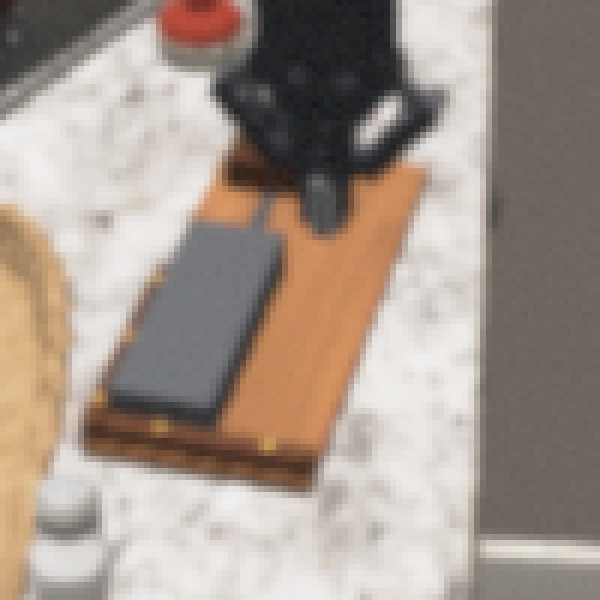

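Emit:
servo_tool:
  moves:
    - [[0,0,0,-0.1,0.1,2,0],[0,0,0,0,0,2.5,0],[0,0,0,0,0,2,0],[0,0,0,0,0,1,0],[0,0,0,0,0,0.4,0],[0,0,0,0,0,0,0]]

```text
time: 15.92
ee_pos: [0.4846, 0.1134, 0.0289]
tcp_rot: [179.8, -0.1, 80.0]
wrist_force: [0.6, -0.6, 0.3]
opening: -0.0001
```

Emit:
servo_tool:
  moves:
    - [[0,0,0,0,0.6,0,0],[0,0,0,0,0.5,0,0],[0,0,0,0,0.3,0,0],[0,0,0,0,0.2,0,0],[0,0,0,0,0,0,0]]

```text
time: 16.33
ee_pos: [0.5049, 0.1097, 0.0328]
tcp_rot: [179.5, -0.2, 79.9]
wrist_force: [-0.3, -0.6, 0.6]
opening: 0.0002
```

Emit:
servo_tool:
  moves:
    - [[0.008,-0.003,-0.008,0,0.1,0.2,0],[0,0,0,0,0.15,0,0],[0,0,0,0,0.15,0,0],[0,0,0,0,0.15,0,0]]

```text
time: 16.67
ee_pos: [0.5064, 0.1098, 0.0314]
tcp_rot: [-179.4, -0.1, 80.6]
wrist_force: [-9.7, 0.5, 7.7]
opening: 0.0004
```

Emit:
servo_tool:
  moves:
    - [[0,0,0,0,0.15,0,0],[0,0,0,0,0.15,0,0],[0,0,0,0,0.15,0,0],[0,0,0,0,0.15,0,0]]

```text
time: 17.0
ee_pos: [0.5061, 0.1097, 0.0316]
tcp_rot: [-178.6, 0.0, 80.8]
wrist_force: [-9.8, 1.4, 6.1]
opening: -0.0003
```

```bash
python3 -c "
from h import *
o=bot.get_obs();print(toh(o['ee_pos']),o['wrist_force'],o['tcp_rot'])"
```

```text
[-20.8563293   49.99377217] [-9.83793801  1.37870936  6.1099065 ] [-1.78632968e+02  1.01054493e-02  8.07962830e+01]
```

Emit:
servo_tool:
  moves:
    - [[-0.024,0,0.005,0,-1.5,0,0],[0,0,0,0,-0.5,-2,0],[0,0,0,0,0,-3,0],[0,0,0,0,0,-3,0],[0,0,0,0,0,-2,8],[0,0,0,0,0,0,8]]

```text
time: 17.5
ee_pos: [0.482, 0.1131, 0.1322]
tcp_rot: [-179.4, 0.2, 80.7]
wrist_force: [0.6, 0.5, -0.4]
opening: 0.0237
```

```bash
python3 -c "
from h import *
print(tow(28,-109))"; python3 plan.py 0.528 -0.055 0.13 80.5 8;
```

```text
[ 0.52821621 -0.05511867]
t 17.50 p [0.482  0.1131 0.1322] rpy [-179.43    0.25   80.71] F [ 0.6  0.5 -0.4] op 0.0237
[[[0,0,0.001,-3.17,1.45,0.04,8],[0,0,0.001,-3.17,1.45,0.04,8],[0,0,0.001,-3.17,1.46,0.04,8],[0,0,0.001,-3.17,1.46,0.04,8],[0,0,0.001,-3.17,1.46,0.04,8]]]
single: rot [-0.0099  0.0043  0.0037] shift cm [-15.85   7.26   0.22]
```

Emit:
servo_tool:
  moves:
    - [[-0.01,0.004,0.001,-2.5,1.2,0,8],[0,0,0.001,-3.2,1.5,0,8],[0,0,0.001,-3.2,1.5,0,8],[0,0,0.001,-3.2,1.5,0,8],[0,0,0,-2.2,1,0,8],[0,0,0,-1,0.4,0,8],[0,0,0,0,0,0,8],[0,0,0,0,0,0,8]]

```text
time: 18.17
ee_pos: [0.5299, -0.0541, 0.131]
tcp_rot: [179.9, -0.1, 80.9]
wrist_force: [0.7, 0.6, 0.6]
opening: 0.08
```

```bash
python3 plan.py 0.528 -0.055 0.07 80.5 8;python3 - <<'E'
from h import *
for n in("top","side"):
    im=imaging.camera(n); cv2.imwrite(f"pics/{n}10.png",im)
im=cv2.imread("pics/side10.png")
cv2.imwrite("pics/side10c.png",cv2.resize(im[160:260,280:380],None,fx=6,fy=6,interpolation=3))
im=cv2.imread("pics/top10.png")
cv2.imwrite("pics/top10c.png",cv2.resize(im[170:250,270:370],None,fx=6,fy=6,interpolation=3))
E
```

```text
t 18.17 p [ 0.5299 -0.0541  0.131 ] rpy [ 1.7995e+02 -8.0000e-02  8.0900e+01] F [0.7 0.6 0.6] op 0.0800
[[[0,0,0.003,-0.06,-0.09,3.05,8],[0,0,0.003,-0.06,-0.09,3.05,8]]]
single: rot [ 0.0009 -0.0014  0.0069] shift cm [-0.13 -0.18  6.1 ]
```

View pics/side10c.png

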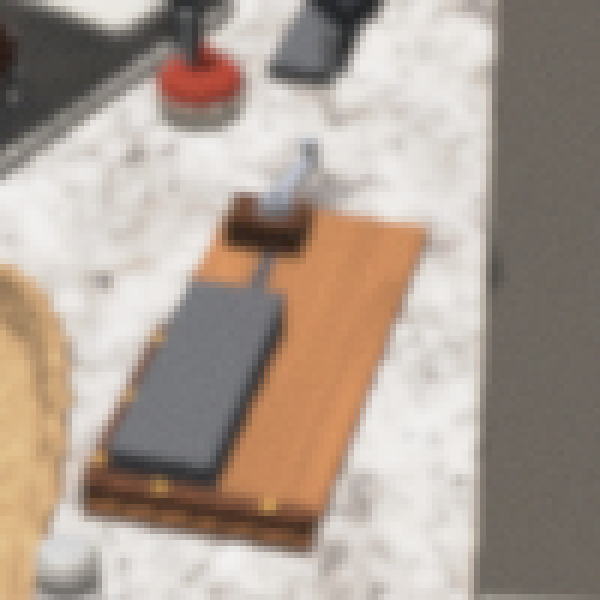

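View pics/top10c.png

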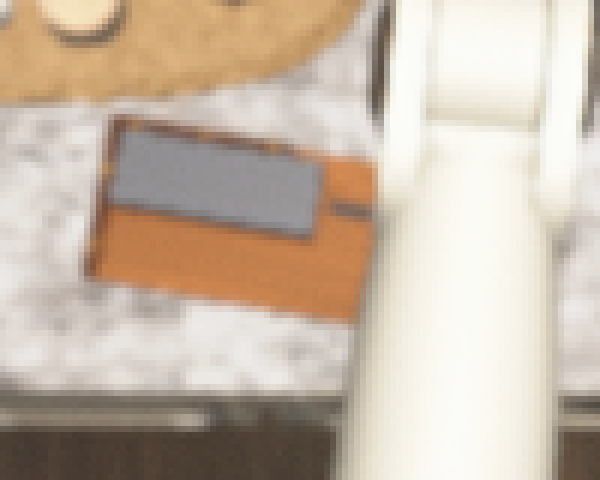

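Emit:
servo_tool:
  moves:
    - [[0,0,0.007,-0.1,-0.1,2,8],[0,0,0,0,0,2.5,8],[0,0,0,0,0,1.5,8],[0,0,0,0,0,0,8],[0,0,0,0,0,0,8]]

```text
time: 18.68
ee_pos: [0.5287, -0.0476, 0.0707]
tcp_rot: [179.8, -0.1, 81.0]
wrist_force: [0.7, 0.2, -0.2]
opening: 0.0796
```

```bash
python3 plan.py 0.528 -0.055 0.026 80.5 8;python3 - <<'E'
from h import *
for n in("side",):
    im=imaging.camera(n); cv2.imwrite(f"pics/{n}11.png",im)
im=cv2.imread("pics/side11.png")
cv2.imwrite("pics/side11c.png",cv2.resize(im[150:240,285:375],None,fx=6,fy=6,interpolation=3))
E
```

```text
t 18.68 p [ 0.5287 -0.0476  0.0707] rpy [ 1.7979e+02 -1.5000e-01  8.1030e+01] F [ 0.7  0.2 -0.2] op 0.0796
[[[0,0,0.005,-0.37,0.02,2.24,8],[0,0,0.005,-0.37,0.02,2.24,8]]]
single: rot [ 0.0036 -0.0026  0.0092] shift cm [-0.76  0.03  4.47]
```

View pics/side11c.png

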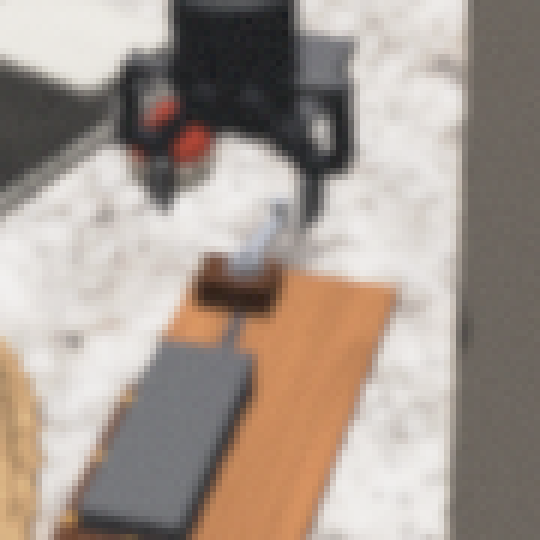

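Emit:
servo_tool:
  moves:
    - [[0.003,-0.003,0.009,-0.8,0,0,8],[0,0,0,0,0,1.5,8],[0,0,0,0,0,1.5,8],[0,0,0,0,0,0.8,8],[0,0,0,0,0,0,8],[0,0,0,0,0,0,8]]

```text
time: 19.23
ee_pos: [0.5308, -0.0562, 0.0389]
tcp_rot: [179.5, 0.0, 80.5]
wrist_force: [0.8, -0.0, -0.4]
opening: 0.0802
```

```bash
python3 plan.py 0.528 -0.055 0.024 80.5 8
```

```text
t 19.23 p [ 0.5308 -0.0562  0.0389] rpy [1.7947e+02 5.0000e-02 8.0520e+01] F [ 0.8 -0.  -0.4] op 0.0802
[[[0,0,0,0.08,-0.3,1.49,8]]]
single: rot [0.0093 0.0008 0.0004] shift cm [ 0.08 -0.31  1.49]
```

Emit:
servo_tool:
  moves:
    - [[0.009,0,0,0.1,-0.3,0.5,8],[0,0,0,0,0,0.5,8],[0,0,0,0,0,0.3,8],[0,0,0,0,0,0,8],[0,0,0,0,0,0,8]]

```text
time: 19.65
ee_pos: [0.5291, -0.055, 0.0275]
tcp_rot: [179.8, 0.0, 80.5]
wrist_force: [0.2, 0.8, 0.0]
opening: 0.0802
```

```bash
python3 plan.py 0.528 -0.055 0.024 80.5 8;python3 - <<'E'
from h import *
for n in("side",):
    im=imaging.camera(n); cv2.imwrite(f"pics/{n}12.png",im)
im=cv2.imread("pics/side12.png")
cv2.imwrite("pics/side12c.png",cv2.resize(im[150:240,285:375],None,fx=6,fy=6,interpolation=3))
E
```

```text
t 19.65 p [ 0.5291 -0.055   0.0275] rpy [1.7985e+02 4.0000e-02 8.0500e+01] F [0.2 0.8 0. ] op 0.0802
[[[0,0,0,-0.02,-0.11,0.35,8]]]
single: rot [0.0027 0.0007 0.0001] shift cm [-0.02 -0.11  0.35]
```

View pics/side12c.png

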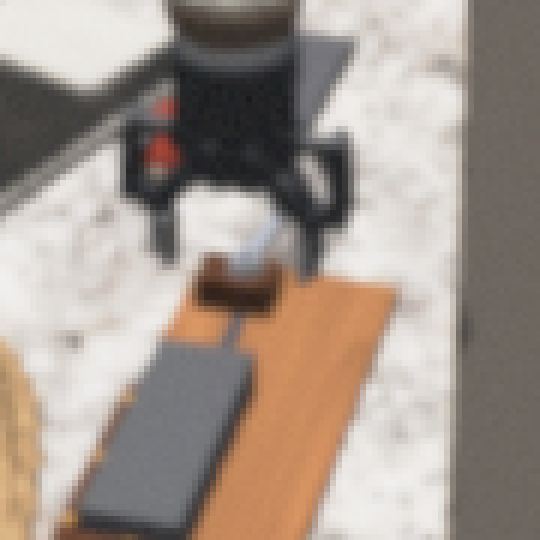

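Emit:
servo_tool:
  moves:
    - [[0.003,0,0,0,0,0.3,8],[0,0,0,0,0,0,4],[0,0,0,0,0,0,4],[0,0,0,0,0,0,4],[0,0,0,0,0,0,4],[0,0,0,0,0,0,4],[0,0,0,0,0,0,4],[0,0,0,0,0,0,4]]
  force: 20

```text
time: 20.37
ee_pos: [0.5276, -0.0547, 0.0248]
tcp_rot: [-179.8, 0.0, 80.5]
wrist_force: [-1.1, 0.0, -0.8]
opening: 0.0495
```

```bash
python3 -c "
from h import *
o=bot.get_obs();print(o['ee_pos'],toh(o['ee_pos']),o['wrist_force'],o['tcp_rot'],o['opening'])"
```

```text
[ 0.52756743 -0.05472387  0.02479887] [  27.29518425 -108.71713133] [-1.13045912  0.03731136 -0.79141442] [-1.79785515e+02  3.72346492e-02  8.04830890e+01] 0.04945400707759026
```

Emit:
servo_tool:
  moves:
    - [[0,0,0,0.5,0,0,4],[0,0,0,0.7,0,0,4],[0,0,0,0.7,0,0,4],[0,0,0,0.7,0,0,4],[0,0,0,0.3,0,0,4],[0,0,0,0,0,0,4]]

```text
time: 20.87
ee_pos: [0.5328, -0.0244, 0.0249]
tcp_rot: [-179.8, 0.2, 80.4]
wrist_force: [-0.2, -3.4, -0.1]
opening: 0.0494
```

```bash
python3 -c "
from h import *
o=bot.get_obs();print(o['ee_pos'],toh(o['ee_pos']),o['wrist_force'],o['tcp_rot'],o['opening'])
im=imaging.camera('side'); cv2.imwrite('pics/side13.png',im)
cv2.imwrite('pics/side13c.png',cv2.resize(im[150:240,285:375],None,fx=6,fy=6,interpolation=3))"
```

```text
[ 0.53277455 -0.02439938  0.02485667] [ 27.45071439 -77.94921355] [-0.20558341 -3.38002916 -0.05219734] [-179.80485885    0.22427826   80.44124356] 0.049363555638783446
```

View pics/side13c.png

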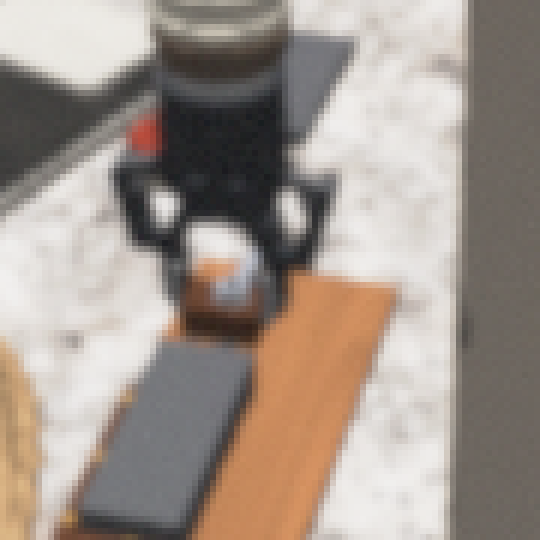

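The stop slides with the gripper at about 3.4 N. Continuing.

Emit:
servo_tool:
  moves:
    - [[0,0,0,0.6,0,0,4],[0,0,0,0.7,0,0,4],[0,0,0,0.7,0,0,4],[0,0,0,0.5,0,0,4],[0,0,0,0.2,0,0,4],[0,0,0,0,0,0,4]]

```text
time: 21.42
ee_pos: [0.5378, 0.0049, 0.0248]
tcp_rot: [-179.8, 0.2, 80.4]
wrist_force: [-1.6, -4.1, -0.2]
opening: 0.0493
```

Emit:
servo_tool:
  moves:
    - [[0,0,0,0.3,0,0,4],[0,0,0,0.3,0,0,4],[0,0,0,0.2,0,0,4],[0,0,0,0,0,0,4]]

```text
time: 21.75
ee_pos: [0.5391, 0.0131, 0.0248]
tcp_rot: [-179.8, 0.3, 80.4]
wrist_force: [-0.4, -5.8, -0.6]
opening: 0.0493
```

```bash
python3 -c "
from h import *
o=bot.get_obs();print(o['ee_pos'],toh(o['ee_pos']),o['wrist_force'],o['tcp_rot'],o['opening'])"
```

```text
[0.53913555 0.01307925 0.02482413] [ 27.56937434 -39.93479721] [-0.42002533 -5.78079404 -0.56181035] [-179.81765051    0.30173532   80.41671783] 0.04925123697629191
```

Emit:
servo_tool:
  moves:
    - [[0,0,0,0.15,0,0,4],[0,0,0,0.15,0,0,4],[0,0,0,0.1,0,0,4]]

```text
time: 22.0
ee_pos: [0.5391, 0.0131, 0.0248]
tcp_rot: [-179.8, 0.8, 80.3]
wrist_force: [-1.1, -6.6, 0.5]
opening: 0.0497
```

Emit:
servo_tool:
  moves:
    - [[0,0,0,0.15,0,0,4],[0,0,0,0.15,0,0,4],[0,0,0,0.1,0,0,4]]

```text
time: 22.25
ee_pos: [0.5391, 0.0131, 0.0248]
tcp_rot: [-179.8, 1.3, 80.1]
wrist_force: [-2.4, -7.2, 0.8]
opening: 0.0498
```

Emit:
servo_tool:
  moves:
    - [[0,0.02,-0.006,0.3,0,0,4],[0,0,0,0.4,0,0,4],[0,0,0,0.4,0,0,4]]

```text
time: 22.5
ee_pos: [0.5393, 0.0141, 0.0248]
tcp_rot: [-179.8, 1.4, 80.0]
wrist_force: [-4.9, -23.9, 3.3]
opening: 0.0494
```

```bash
python3 -c "
from h import *
o=bot.get_obs();print(o['ee_pos'],toh(o['ee_pos']),o['wrist_force'],o['tcp_rot'],o['opening'])
im=imaging.camera('side'); cv2.imwrite('pics/side14.png',im)
cv2.imwrite('pics/side14c.png',cv2.resize(im[150:240,285:375],None,fx=6,fy=6,interpolation=3))"
```

```text
[0.53927936 0.01407816 0.02476823] [ 27.54715909 -38.92583384] [ -4.94415223 -23.92433969   3.33150815] [-179.83324532    1.37700973   80.03551179] 0.049447090112244
```

View pics/side14c.png

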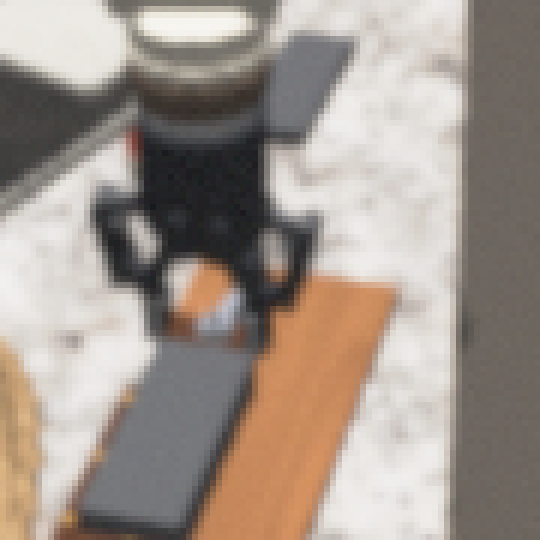

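Emit:
servo_tool:
  moves:
    - [[0,0,0,0,0,0,4],[0,0,0,0,0,0,4],[0,0,0,0,0,0,7.5],[0,0,0,0,0,0,7.5],[0,0,0,0,0,0,7.5],[0,0,0,0,0,0,7.5],[0,0,0,0,0,-1.5,7.5],[0,0.015,0,0,0,-3,7.5],[0,0,0,0,0,-3,7.5],[0,0,0,0,0,-2,7.5],[0,0,0,0,0,0,0],[0,0,0,0,0,0,0]]

```text
time: 23.55
ee_pos: [0.5387, 0.0183, 0.122]
tcp_rot: [-179.6, 0.3, 80.1]
wrist_force: [0.2, -0.3, 0.3]
opening: 0.052
```

```bash
python3 plan.py 0.518 -0.12 0.13 80.5 0; python3 -c "
from h import *
im=imaging.camera('side'); cv2.imwrite('pics/side15.png',im)
cv2.imwrite('pics/side15c.png',cv2.resize(im[160:260,280:380],None,fx=6,fy=6,interpolation=3))"
```

```text
t 23.55 p [0.5387 0.0183 0.122 ] rpy [-179.6     0.27   80.15] F [ 0.2 -0.3  0.3] op 0.0520
[[[0,0,-0.002,-3.49,0.08,-0.2,0],[0,0,-0.002,-3.49,0.08,-0.2,0],[0,0,-0.002,-3.49,0.07,-0.2,0],[0,0,-0.002,-3.49,0.07,-0.2,0]]]
single: rot [-0.007   0.0047 -0.0062] shift cm [-13.98   0.32  -0.74]
```

View pics/side15c.png

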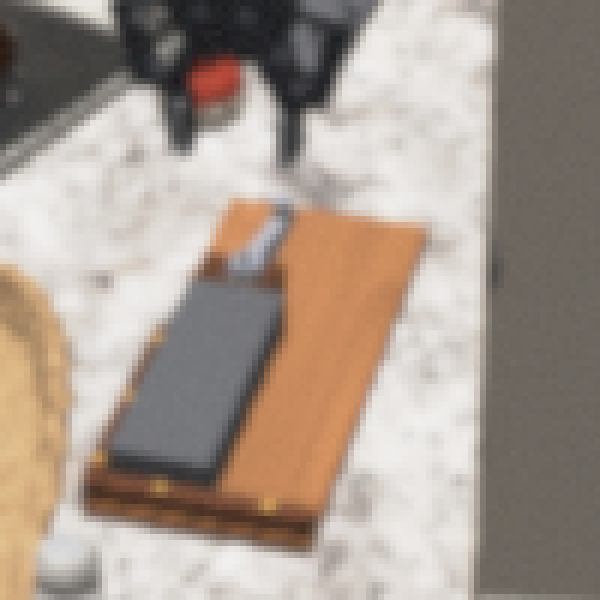

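```bash
python3 -c "
from h import *
f=lambda x,y:((x+.5)/6-.5+280,(y+.5)/6-.5+160)
print(toh(ray('side',f(288,204),.064)))
for a in (0,.1,.2,.3):
  w=tow(23-52*np.sin(a),-38-52*np.cos(a)); q=proj('side',[[*w,.064],[*w,.053]]); print(a,(q-[280,160]+.5)*6-.5)
"
```

```text
[  7.45719909 -80.42118652]
0 [[267.12025547 191.70632447]
 [267.36274656 206.60394837]]
0.1 [[275.30188763 193.10667585]
 [275.5088664  208.01236452]]
0.2 [[283.19979508 194.97048802]
 [283.37247215 209.88623017]]
0.3 [[290.74010636 197.28227244]
 [290.87998954 212.20995764]]
```

```bash
cat > lev.py <<'E'
import h; from h import *
h.HY=.0593
def cen(a):
    t=np.clip((a-.2)/1.37,0,1)
    off=np.array([np.interp(t,[0,.5,1],[13.5,13.5,6]),np.interp(t,[0,.5,1],[-5,-10,-11])])
    return np.array([23,-38])+52*np.array([-np.sin(a),-np.cos(a)])+off+6*np.array([np.cos(a),-np.sin(a)])
if __name__=="__main__":
    o=bot.get_obs();print("now",h.toh(o["ee_pos"]).round(1),o["ee_pos"].round(4),o["tcp_rot"].round(2),o["wrist_force"].round(1))
    print("start",h.tow(39,-89))
    for a in np.arange(.2,1.71,.15): print(round(a,2),cen(a).round(1),h.tow(*cen(a)).round(4))
E
python3 lev.py; python3 plan.py 0.542 -0.034 0.13 80.5 0
```

```text
now [ 26.8 -37.1] [0.5388 0.0183 0.122 ] [-179.62    0.27   80.14] [-0.1  0.3  0.3]
start [ 0.54235186 -0.03489707]
0.2 [ 32.  -95.2] [ 0.5345 -0.0398]
0.35 [ 24.3 -95. ] [ 0.5269 -0.0384]
0.5 [ 16.8 -93.7] [ 0.5197 -0.0359]
0.65 [  9.8 -91.3] [ 0.5132 -0.0324]
0.8 [  3.4 -87.9] [ 0.5074 -0.028 ]
0.95 [ -3.  -83.2] [ 0.5019 -0.0223]
1.1 [ -9.5 -77.2] [ 0.4965 -0.0153]
1.25 [-15.  -70.6] [ 0.4922 -0.0079]
1.4 [-19.4 -63.5] [ 4.89e-01 -2.00e-04]
1.55 [-22.6 -56.1] [0.487  0.0077]
1.7 [-23.3 -48.3] [0.4876 0.0155]
t 23.60 p [0.5388 0.0183 0.122 ] rpy [-179.62    0.27   80.14] F [-0.1  0.3  0.3] op 0.0447
[[[0,0,-0.003,-2.55,0.6,-0.4,0],[0,0,-0.003,-2.55,0.6,-0.4,0]]]
single: rot [-0.0067  0.0047 -0.0062] shift cm [-5.1   1.2  -0.78]
```

Emit:
servo_tool:
  moves:
    - [[-0.007,0.005,-0.006,-2.5,0.6,0,0],[0,0,0,-2.5,0.6,0,0],[0,0,0,-0.7,0.2,0,0],[0,0,0,0,0,0,0],[0,0,0,0,0,0,0],[0,0,0,0,0,0,0]]

```text
time: 24.1
ee_pos: [0.5413, -0.04, 0.1162]
tcp_rot: [-179.6, -0.1, 80.6]
wrist_force: [0.1, 0.7, 0.0]
opening: 0.0001
```

```bash
python3 plan.py 0.542 -0.038 0.085 80.5 0
```

```text
t 24.10 p [ 0.5413 -0.04    0.1162] rpy [-1.7963e+02 -6.0000e-02  8.0610e+01] F [0.1 0.7 0. ] op 0.0001
[[[0,0,0.002,0.21,0.04,3.12,0]]]
single: rot [-0.0064 -0.0011  0.002 ] shift cm [0.21 0.06 3.12]
```

Emit:
servo_tool:
  moves:
    - [[-0.006,0,0.002,0,0,1.5,0],[0,0,0,0,0,1.2,0],[0,0,0,0,0,0,0],[0,0,0,0,0,0,0]]

```text
time: 24.43
ee_pos: [0.5407, -0.037, 0.0871]
tcp_rot: [-179.9, -0.1, 80.7]
wrist_force: [0.4, -0.7, -0.3]
opening: -0.0001
```

```bash
python3 plan.py 0.542 -0.038 0.054 80.5 0; python3 -c "
from h import *
im=imaging.camera('side'); cv2.imwrite('pics/side16.png',im)
cv2.imwrite('pics/side16c.png',cv2.resize(im[150:240,290:380],None,fx=6,fy=6,interpolation=3))"
```

```text
t 24.43 p [ 0.5407 -0.037   0.0871] rpy [-1.7989e+02 -9.0000e-02  8.0660e+01] F [ 0.4 -0.7 -0.3] op -0.0001
[[[0,0,0.003,-0.08,0.14,3.31,0]]]
single: rot [-0.002  -0.0016  0.0027] shift cm [-0.09  0.15  3.31]
```

View pics/side16c.png

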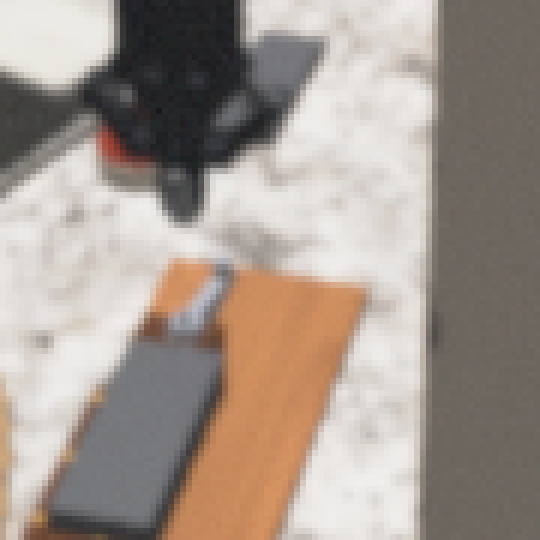

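Emit:
servo_tool:
  moves:
    - [[0,0,0.003,-0.1,0.1,1.5,0],[0,0,0,0,0,1.2,0],[0,0,0,0,0,0.5,0],[0,0,0,0,0,0,0],[0,0,0,0,0,0,0]]

```text
time: 24.9
ee_pos: [0.5424, -0.0371, 0.0557]
tcp_rot: [-180.0, -0.1, 80.6]
wrist_force: [-0.1, -0.3, 0.6]
opening: -0.0001
```

```bash
python3 lev.py|head -1; python3 -c "
from h import *
im=imaging.camera('side'); cv2.imwrite('pics/side17.png',im)
cv2.imwrite('pics/side17c.png',cv2.resize(im[150:240,290:380],None,fx=6,fy=6,interpolation=3))"
```

```text
now [ 39.4 -91.1] [ 0.5424 -0.0371  0.0557] [-1.7999e+02 -1.1000e-01  8.0570e+01] [-0.1 -0.3  0.6]
```

View pics/side17c.png

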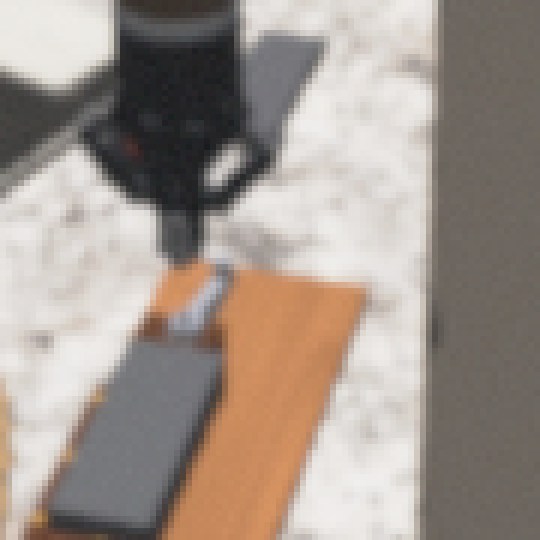

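Emit:
servo_tool:
  moves:
    - [[0,0,0,0,-0.5,0.3,0],[0,0,0,0,-0.5,0,0],[0,0,0,0,-0.5,0,0],[0,0,0,0,-0.5,0,0],[0,0,0,0,-0.2,0,0]]

```text
time: 25.37
ee_pos: [0.5203, -0.0331, 0.0546]
tcp_rot: [179.8, -0.2, 80.6]
wrist_force: [0.2, -0.1, -0.3]
opening: 0.0002
```

```bash
python3 lev.py|head -1; python3 -c "
from h import *
im=imaging.camera('side'); cv2.imwrite('pics/side18.png',im)
cv2.imwrite('pics/side18c.png',cv2.resize(im[150:240,290:380],None,fx=6,fy=6,interpolation=3))"
```

```text
now [ 16.9 -90.8] [ 0.5203 -0.0331  0.0546] [ 1.7979e+02 -1.6000e-01  8.0570e+01] [ 0.2 -0.1 -0.3]
```

View pics/side18c.png

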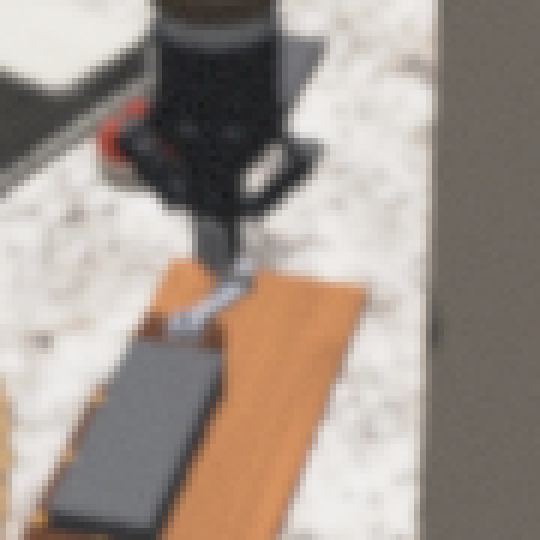

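Emit:
servo_tool:
  moves:
    - [[0,0,0,0.1,-0.5,0.1,0],[0,0,0,0.2,-0.5,0,0],[0,0,0,0.2,-0.4,0,0],[0,0,0,0,0,0,0]]

```text
time: 25.75
ee_pos: [0.506, -0.0254, 0.0542]
tcp_rot: [179.7, -0.1, 80.5]
wrist_force: [1.0, 1.4, -0.4]
opening: -0.0002
```

```bash
python3 lev.py|head -1; python3 -c "
from h import *
im=imaging.camera('side'); cv2.imwrite('pics/side19.png',im)
cv2.imwrite('pics/side19c.png',cv2.resize(im[150:240,290:380],None,fx=6,fy=6,interpolation=3))"
```

```text
now [  1.6 -85.6] [ 0.506  -0.0254  0.0542] [ 1.7971e+02 -1.4000e-01  8.0550e+01] [ 1.   1.4 -0.4]
```

View pics/side19c.png

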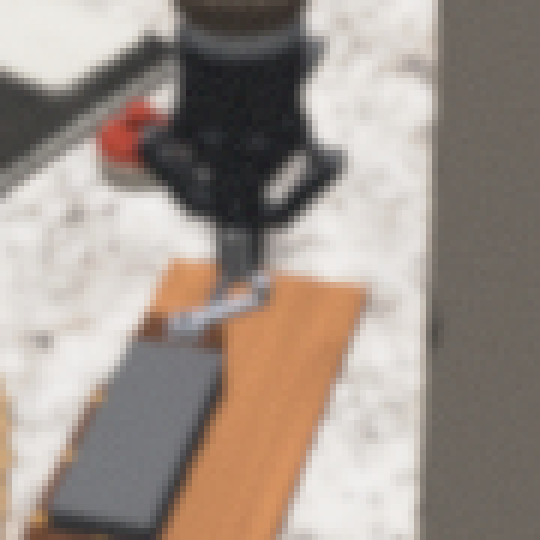

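Emit:
servo_tool:
  moves:
    - [[0,0,0,0.3,-0.5,0,0],[0,0,0,0.4,-0.4,0,0],[0,0,0,0.4,-0.4,0,0],[0,0,0,0.3,-0.2,0,0],[0,0,0,0,0,0,0]]

```text
time: 26.22
ee_pos: [0.4929, -0.0077, 0.0541]
tcp_rot: [179.7, -0.1, 80.5]
wrist_force: [1.8, -1.6, -0.3]
opening: -0.0002
```

```bash
python3 lev.py|head -1; python3 -c "
from h import *
im=imaging.camera('side'); cv2.imwrite('pics/side20.png',im)
cv2.imwrite('pics/side20c.png',cv2.resize(im[150:240,290:380],None,fx=6,fy=6,interpolation=3))"
```

```text
now [-14.2 -70.3] [ 0.4929 -0.0077  0.0541] [ 1.7966e+02 -1.4000e-01  8.0530e+01] [ 1.8 -1.6 -0.3]
```

View pics/side20c.png

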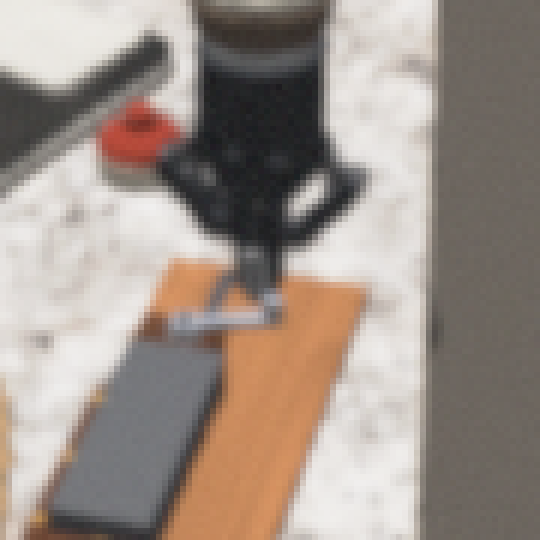

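Emit:
servo_tool:
  moves:
    - [[0,0,0,0.4,-0.4,0,0],[0,0,0,0.4,-0.3,0,0],[0,0,0,0.4,-0.1,0,0],[0,0,0,0.3,-0.1,0,0],[0,0,0,0,0,0,0]]

```text
time: 26.68
ee_pos: [0.4856, 0.0097, 0.0539]
tcp_rot: [179.7, -0.1, 80.5]
wrist_force: [0.6, -1.8, 0.1]
opening: 0.0
```

```bash
python3 lev.py|head -1; python3 -c "
from h import *
im=imaging.camera('side'); cv2.imwrite('pics/side21.png',im)
cv2.imwrite('pics/side21c.png',cv2.resize(im[150:240,290:380],None,fx=6,fy=6,interpolation=3))"
```

```text
now [-24.3 -54.3] [0.4856 0.0097 0.0539] [ 1.7971e+02 -8.0000e-02  8.0520e+01] [ 0.6 -1.8  0.1]
```

View pics/side21c.png

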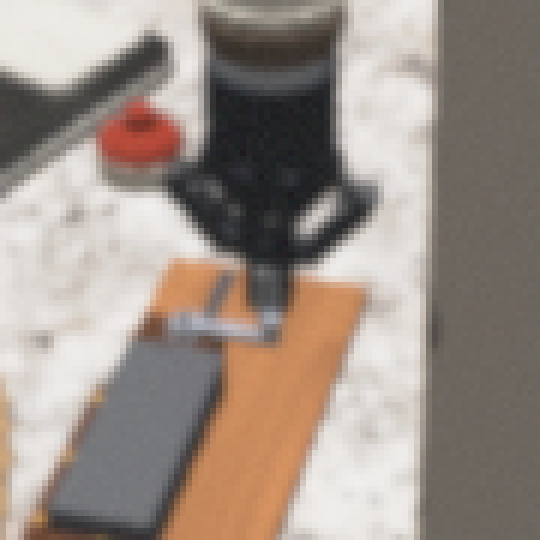

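Nearly locked. I'll keep pushing towards +y until it meets the hard end stop.

Emit:
servo_tool:
  moves:
    - [[0,0,0,0.3,0,0,0],[0,0,0,0.3,0,0,0],[0,0,0,0.2,0,0,0],[0,0,0,0.2,0,0,0]]

```text
time: 27.07
ee_pos: [0.4857, 0.0112, 0.0539]
tcp_rot: [179.7, 1.1, 80.2]
wrist_force: [-2.1, -12.8, 2.7]
opening: 0.0001
```

Emit:
servo_tool:
  moves:
    - [[0,0,0,0.2,0,0,0],[0,0,0,0.2,0,0,0],[0,0,0,0.2,0,0,0]]

```text
time: 27.32
ee_pos: [0.4856, 0.0111, 0.0541]
tcp_rot: [179.7, 1.9, 79.9]
wrist_force: [-2.0, -12.8, 3.0]
opening: 0.0002
```

```bash
python3 lev.py|head -1
```

```text
now [-24.5 -53. ] [0.4856 0.0111 0.0541] [179.73   1.93  79.91] [ -2.  -12.8   3. ]
```

Emit:
servo_tool:
  moves:
    - [[0,0,0,-1,0,0,0],[0,0.03,0,-1,0,0,0],[0,0,0,-0.5,0,-2,0],[0,0,0,0,0,-3,0],[0,0,0,0,0,-3,0],[0,0,0,-1,-1,-3,0],[0,0,0,-3,-1,-1,0],[0,0,0,-3.5,0,0,0],[0,0,0,-3.5,0,0,0],[0,0,0,-3.5,0,0,0],[0,0,0,-2,0,0,0],[0,0,0,0,0,0,0]]

```text
time: 28.32
ee_pos: [0.4278, -0.1807, 0.18]
tcp_rot: [179.9, -0.1, 80.3]
wrist_force: [-0.2, 0.7, -0.6]
opening: -0.0001
```

```bash
cat > fin.py <<'E'
import h; from h import *
for n in("top","side"):
    im=imaging.camera(n); cv2.imwrite(f"pics/{n}30.png",im)
h.HY=.0585
from d import ov
b=[box(.5185,h.HY,-.165,.06,.16,.018,.048,.023,.058),box(.5185,h.HY,-.165,.05,.032,.018,.044,.028,-.038),box(.5185,h.HY,-.165,.13,.30,0,.018)]
ov("side","30",(285,178,370,258),7,b,"pics/f_s.png"); ov("top","30",(270,175,370,240),7,b,"pics/f_t.png")
o=bot.get_obs();print(o["ee_pos"],o["wrist_force"].round(1),o["time"])
E
python3 fin.py
```

```text
[ 0.42828943 -0.17843489  0.17996345] [ 0.4 -0.6 -0.1] 28.4167
```

View pics/f_s.png

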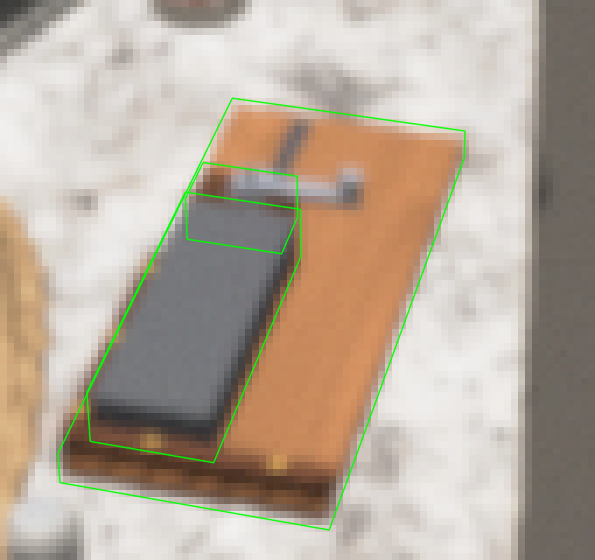

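View pics/f_t.png

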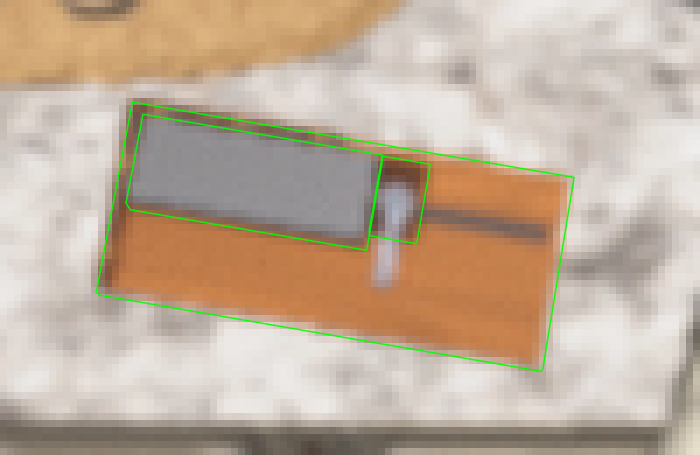

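```bash
python3 -c "
from workcell import bot
print(bot.job_done())"
```

```text
the job is handed in; nothing more can be done
None
```

The sharpening board is set up and handed in at about 28.4 s of the 72 s allowed. `job_done` reported no verdict.

- **Stone:** I laid the thick stone on the holder and pushed it against the back fence, then the end fence, then the back fence again. Each push ended in a firm stop at about 10 to 15 N, and the two back-fence pushes stopped within 0.3 mm of each other.
- **Stop:** I gripped the stop and slid it until it met the stone's free end, where the force rose from about 4 N to 24 N.
- **Lever:** I swung it round with the shut fingers until it met its end stop at about 13 N. I then backed the arm off; the wrist force read about 0, and the arm touched nothing.

**Last pictures:** both views show the stone in the corner with no visible gap to either fence, the stop against it, and the lever pointing to the holder's front edge. I saw nothing else on the worktop disturbed, though I did not measure the other objects.

**Disagreements:** my position fits for the holder differed by about 3 mm between the two cameras. Objects also look about 1 px (4 to 5 mm) smaller in the pictures than their given sizes. So the flush fit and the lever's lock rest on contact force and these views, not on a measured 2.5 mm or 1.4 rad.

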